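# Put the strays on the shop counter back in their display trays

### The job

Four stray articles stand among other things on this stationery shop's counter: put each back with its own kind, in the empty place at the front of the tray that holds the same article - glue stick and pen pot standing upright, clip dish mouth up, tape roll lying flat, each resting on the tray's floor. Someone has dropped the clip dish into the mouth of the pen pot: lift it straight out before you move the pot. Set everything down rather than drop it, and leave the stapler and the calculator where they are.

Things in the scene. Friction and masses are not known exactly. Their poses are not given: they have to be found in the camera images.
- glue_stick: Loose glue stick standing upright on the counter: round, 30 mm in diameter, 110 mm tall, white barrel with a yellow screw cap of 40 mm height on top; about 60 g. Origin: centre of its underside; z up along the stick.
- tape_roll: Loose roll of brown packing tape on a pale card core, lying flat on the counter: a ring 98 mm outside, 76 mm hole (wall 11 mm thick), 48 mm high; about 170 g. Too wide to span: grip its wall, one finger in the hole. Origin: centre of its underside; z along its axis, up.
- pen_pot: Loose round grey plastic pen pot, 92 mm tall, standing upright on the counter with the clip dish in its mouth. The upper 25 mm is a vertical collar 70 mm in diameter; below it the body tapers from about 65 mm to 57 mm at the foot. Mouth 60 mm wide, about 150 g. Origin: centre of its underside; z up.
- clip_dish: Loose round grey plastic open cup, 56 mm tall. Upper 28 mm: collar 66 mm in diameter; body below 57 mm, tapering to 51 mm at the foot; about 80 g. At the start it hangs in the pen pot's mouth: body inside with 1.5 mm play, collar resting on the pot's rim, standing 92 to 120 mm above the counter. Origin: centre of its underside (64 mm above the counter at the start); z up.
- glue_tray: Fixed white metal display tray: floor 3 mm above the counter, lip 14 mm high all round, inside 68 mm wide (y). Six glue sticks (110 mm tall) stand two abreast in its rear; the front is empty. Origin: on the counter under the middle of the empty front place; x along the tray towards the stock (away from the robot), z up. Inside of front lip at x = -32 mm, stock begins at +32 mm.
- tape_tray: Fixed white display tray like the glue tray (floor 3 mm, lip 14 mm), inside 122 mm wide (y). Holds one lying roll of brown tape (48 mm high) in its rear part; the front place is empty. Origin: on the counter under the middle of the empty front place; x along the tray towards the stock, z up. Inside of the front lip at x = -64 mm, face of the stock at x = +64 mm.
- pot_tray: Fixed white display tray like the glue tray (floor 3 mm, lip 14 mm), inside 94 mm wide (y). Holds two pen pots (92 mm tall) one behind the other in its rear part; the front place is empty. Origin: on the counter under the middle of the empty front place; x along the tray towards the stock, z up. Inside of the front lip at x = -50 mm, face of the first pot at x = +50 mm.
- dish_tray: Fixed white display tray like the glue tray (floor 3 mm, lip 14 mm), inside 90 mm wide (y). Holds two clip dishes (56 mm tall) one behind the other in its rear part; the front place is empty. Origin: on the counter under the middle of the empty front place; x along the tray towards the stock, z up. Inside of the front lip at x = -48 mm, face of the first stock at x = +48 mm.
- stapler: Bystander, leave it: loose black stapler lying on the counter, 102 mm long (its x), 26 mm wide, 42 mm high. Origin: centre of its underside.
- calculator: Bystander, leave it: loose black pocket calculator lying on the counter, 100 mm (its x) by 68 mm, 15 mm high with its keys. Origin: centre of its underside.

How it is judged:
By the outcome, as a careful person would: the job done as asked, in the order asked, and still so for the second after the job is handed in, with the robot touching nothing.
It also fails if it takes over 118 s, if anything falls off the work surface, if the arm or the gripper's body presses on something with over 40 N, if the wrist force passes 120 N, or if a joint passes its speed limit or range.

### The arm

A 6-joint arm with a two-finger parallel gripper is mounted at the origin on the work surface. World frame = base frame: x ahead of the robot, y to its left, z up, the work surface at z = 0. Lengths are in m, angles in rad, forces in N, time in s.
With the tool pointing down it reaches from about 0.425 to 0.95 m from the base axis. Payload 14.7 kg.
Tool frame: the origin (TCP) lies at the very end of the fingers, on their centre line; the grasp point (between the pads) lies 19 mm behind it (r.grip_depth is the distance from the TCP to the grasp point, in m); z points along the fingers, y is the direction in which the jaws open and shut (so a half turn about z gives the same grasp; the last joint's range is limited). The gripper opens to 85 mm and grips with 20 to 120 N. Pads are 22 mm wide; open, the fingers measure 114 mm over their backs; the gripper's body (76 mm by 85 mm) begins 54 mm behind the grasp point. The pads swing forward as they close: fully open they stand 13 mm farther back than shut.
Start: joints at [1.119, 0.48, 1.596, -0, 1.065, -0.047], TCP at [0.256, 0.597, 0.231] pointing down, gripper open.
Joint ranges: [-2.75, 2.75], [-0.82, 2.05], [0.23, 2.67], [-1.56, 4.7], [0.09, 2.69], [-2.92, 2.92]. Speed limits (rad/s): [1.89, 1.89, 2.39, 3.01, 3.01, 3.01].

### API

Orientations are given as a unit quaternion [w, x, y, z].
In Python, from plant import r gives the robot as it stands. The module is installed in compiled form; this text tells all that it offers.
- The arm moves only by the tool carry_out, never from a script. Its argument "commands" is a list of rows, each a list of 3 entries, a list of its own where there are three numbers: the shift along the tool's x, y, z in m, then the turn, a rotation vector about the tool's x, y, z in degrees, then the closure, from 0 (fully open) to 1 (shut). A call has 1 to 20 rows; each row shifts and turns the pose as measured when the row begins, along the tool's axes as they then stand; what a row does not reach is not made up. A row lasts 1/8 s, in which the tool goes at most 62.5 mm and 10.7 degrees, less where a joint would pass 70% of its speed; a pose out of reach is approached as far as the arm can. A call with a gripper value outside its range is refused whole. The fingers move at their own pace and stop on an object; "force" is the grip in N (left out, the last holds). Time passes only in rows, so rows that do not move let the fingers close. It gives the time, the measured TCP pose, the force and the opening at its end, in the units of the state.
- r.get_obs(): the state, without advancing time (a new reading comes with each control period).
- r.camera(name): name is "side" or "top"; returns the picture (420x560x3 uint8, red, green, blue); there is no depth.
- r.camera_info(name): a dict with "mtx" (3x3 intrinsics, pixels), "R" (3x3) and "t" (3): a world point X has camera coordinates R X + t. Camera axes: x right, y down, z forward; pixel columns grow to the right and rows downward; lengths in m; the calibration is good to about 2 mm. A picture is of the moment at which its call begins. camera_info takes no time and is no camera call.
- r.close_job(): hands the job in, once; it reports no verdict.
The state is a dict: "time_s": time; "joints": joint angles; "dq": joint speeds; "effort": joint torques, N m; "ee_pos": TCP position; "tool_rot": TCP orientation; "force": force on the tool from outside, world axes, zero at the start; "torque": the same for the moment, N m; "finger_gap": finger opening in m.
Only numpy, scipy, OpenCV 4.12 (cv2) and the standard library are available. Lean on these libraries where they do the work, as an engineer would, in place of code of your own. Each camera call takes 0.05 s, during which the arm holds its last target.

## Working session

There is one attempt and no reset: what is moved stays moved. The work goes in short steps, Python scripts to look and compute and a tool call to move; the robot and the scene stay as the last step left them, time stands still between calls to the robot, and variables do not carry over. Pictures are saved under pics/ and viewed, and the job is handed in when it is done.

Besides the shell and the picture viewer there is one more tool, called after "Request:" by a JSON object that holds its "api" and its "payload". carry_out: Moves the arm, as the interface text tells. Its arguments: {"type":"object","properties":{"commands":{"type":"array"},"force":{"type":"number"}},"required":["commands"]}

```bash
mkdir -p pics; ls; python3 - <<'E'
from plant import r
import cv2,numpy as np
np.set_printoptions(suppress=True,precision=4)
print(r.get_obs(),r.grip_depth)
for n in("top","side"):
    cv2.imwrite(f"pics/{n}0.png",r.camera(n)[:,:,::-1]); print(r.camera_info(n))
E
```

```text
pics
{'time_s': 0.0, 'joints': array([ 1.1194,  0.4808,  1.5969, -0.    ,  1.0651, -0.0466]), 'dq': array([ 0.0015,  0.001 , -0.0018, -0.0008, -0.0002, -0.0013]), 'effort': array([ -0.0024, -95.066 , -43.0195,  -0.0001,   0.0122,  -0.    ]), 'ee_pos': array([0.2558, 0.5971, 0.2307]), 'tool_rot': array([-0.0001,  0.201 ,  0.9796, -0.0006]), 'force': array([ 0.249 , -0.5901,  0.4843]), 'torque': array([-0.0317, -0.0144,  0.0582]), 'finger_gap': 0.085595157644537} 0.0187
{'mtx': array([[380.5289,   0.    , 279.4184],
       [  0.    , 380.5289, 209.6351],
       [  0.    ,   0.    ,   1.    ]]), 'R': array([[ 0.0237, -0.9995,  0.0211],
       [-0.9978, -0.025 , -0.0622],
       [ 0.0627, -0.0196, -0.9978]]), 't': array([-0.0187,  0.5718,  0.8954])}
{'mtx': array([[385.2656,   0.    , 275.7874],
       [  0.    , 385.2656, 209.7253],
       [  0.    ,   0.    ,   1.    ]]), 'R': array([[-0.9971, -0.0754,  0.0063],
       [-0.0567,  0.6889, -0.7226],
       [ 0.0501, -0.7209, -0.6912]]), 't': array([0.574 , 0.0676, 0.9328])}
```

View pics/top0.png

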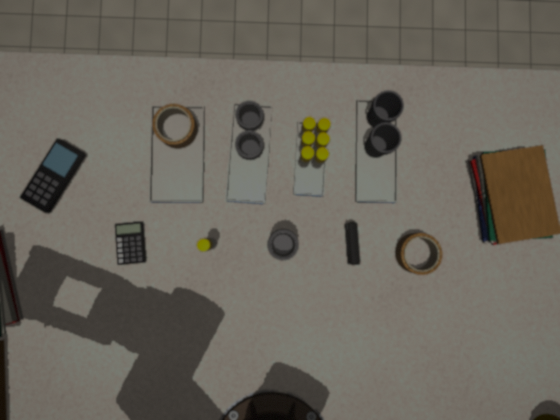

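View pics/side0.png

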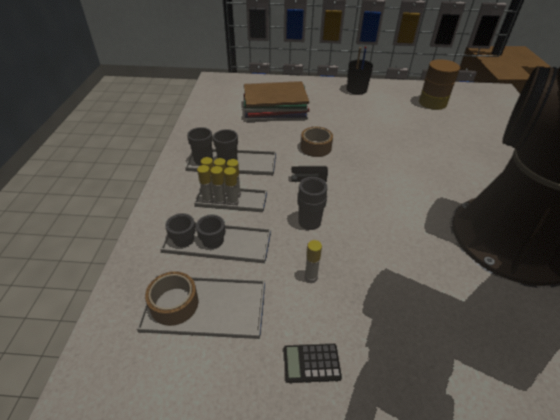

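Top view: the trays from left to right are tape (178,155), dish (250,152), glue (311,158) and pot (376,150). The loose articles are the glue stick (204,244), the pot with the dish (283,243) and the tape (420,253). The stapler is at (352,243) and the calculator at (130,243). Next I'll enlarge.

```bash
cat > h.py <<'E'
from plant import r
import cv2,numpy as np
np.set_printoptions(suppress=True,precision=4)
I={n:r.camera_info(n) for n in("top","side")}
def unp(n,u,v,z):
    c=I[n];d=c["R"].T@np.linalg.inv(c["mtx"])@[u,v,1];o=-c["R"].T@c["t"]
    return (o+d*(z-o[2])/d[2])
def prj(n,X):
    c=I[n];p=c["mtx"]@(c["R"]@np.array(X)+c["t"]);return p[:2]/p[2]
def crop(n,img,u0,v0,u1,v1,k,out,step=10,gain=1.5):
    a=cv2.resize(img[v0:v1,u0:u1],None,fx=k,fy=k,interpolation=cv2.INTER_CUBIC)
    a=np.clip(a*gain,0,255).astype(np.uint8)[:,:,::-1].copy()
    for u in range((u0+step-1)//step*step,u1,step):
        x=int((u-u0+.5)*k);cv2.line(a,(x,0),(x,6),(0,0,255),1);cv2.putText(a,str(u),(x-10,16),0,.35,(0,0,255),1)
    for v in range((v0+step-1)//step*step,v1,step):
        y=int((v-v0+.5)*k);cv2.line(a,(0,y),(6,y),(0,0,255),1);cv2.putText(a,str(v),(8,y+4),0,.35,(0,0,255),1)
    cv2.imwrite(out,a)
E
python3 - <<'E'
from h import *
t=cv2.imread("pics/top0.png")[:,:,::-1]; s=cv2.imread("pics/side0.png")[:,:,::-1]
crop("top",t,140,90,270,210,6,"pics/a.png")
crop("top",t,280,85,410,210,6,"pics/b.png" if 0 else "pics/b.png",gain=1.5)
crop("top",t,190,220,320,280,6,"pics/c.png")
crop("top",t,330,215,460,285,6,"pics/d.png")
E
```

```text
(no output)
```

View pics/a.png

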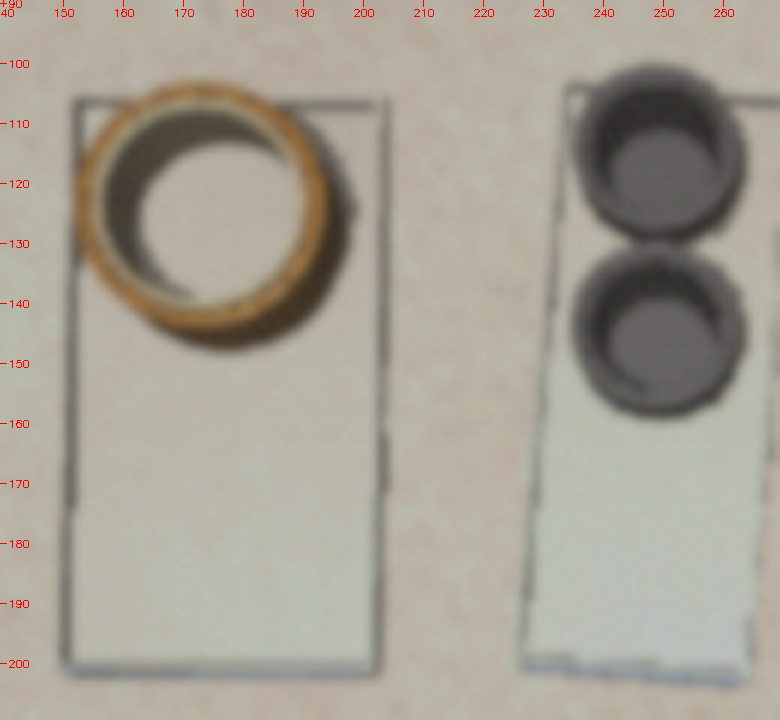

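View pics/b.png

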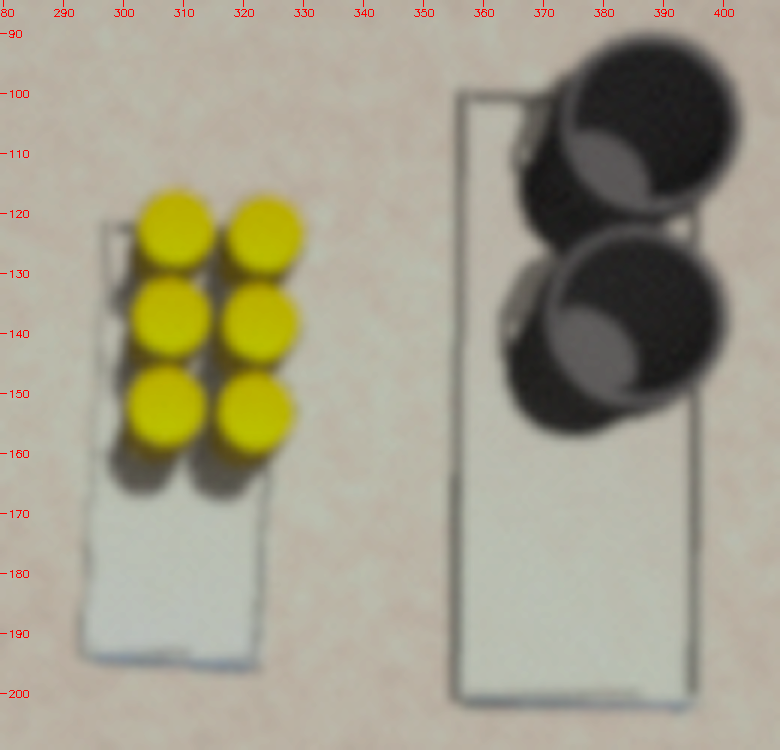

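View pics/c.png

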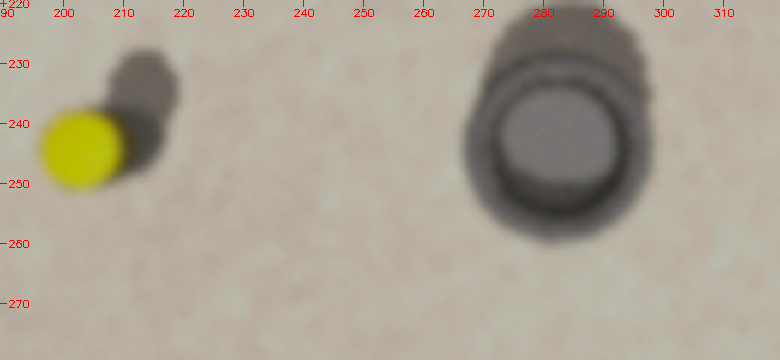

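View pics/d.png

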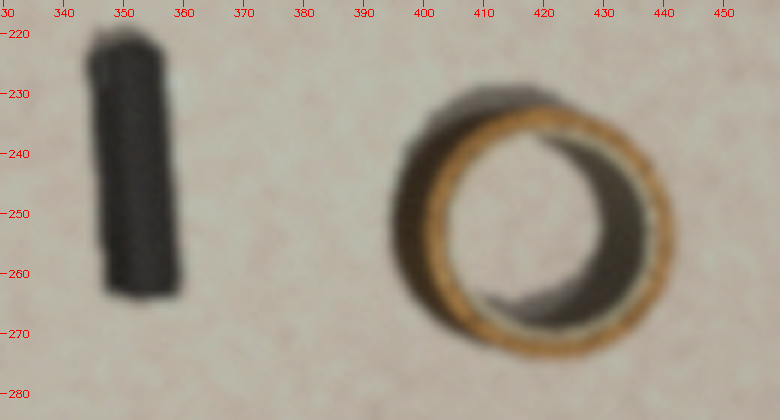

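```bash
python3 - <<'E'
from h import *
t=cv2.imread("pics/top0.png")[:,:,::-1]; s=cv2.imread("pics/side0.png")[:,:,::-1]
P={"glue":(203,244.3,.11),"dish":(282.5,244,.12),"tape":(420.8,253.2,.048)}
for k,p in P.items():
    X=unp("top",*p);print(k,X,"side",prj("side",X))
C={"tapeT":[(150.5,200.5),(202.5,200.5),(204,106.5),(152.5,106.5)],"dishT":[(227,200),(264.3,202.2),(271,107),(234.5,104.5)],
"glueT":[(294,194),(322.5,195.3),(325.5,160),(296.8,122)],"potT":[(355.3,201),(395,201.5),(395.5,160),(356.3,100.5)]}
for k,c in C.items():
    X=np.array([unp("top",u,v,.014) for u,v in c]);print(k,X[:,:2].tolist())
    print(" side",[prj("side",x).round(1).tolist() for x in X], "w",np.linalg.norm(X[1]-X[0]))
S={"tapeS":(173.8,124,.048),"dish2":(250,145,.059),"dish1":(249.5,115,.059),"pot1":(385.5,137.5,.095),"pot0":(388,105.5,.095),"g1":(307,152,.113),"g2":(322,153,.113),"g5":(308.5,122.5,.113),"g6":(323.5,124,.113)}
for k,p in S.items(): print(k,unp("top",*p))
for n,b in dict(e=(125,265,275,345),f=(150,115,280,255),g=(275,160,345,295),h2=(270,110,345,240)).items(): crop("side",s,*b,5,f"pics/{n}.png")
E
```

```text
glue [0.488  0.1586 0.11  ] side [314.0053 244.6977]
dish [ 0.4929 -0.011   0.12  ] side [312.5038 185.8387]
tape [ 0.4771 -0.335   0.048 ] side [316.7407 135.3263]
tapeT [[0.5865551464760097, 0.3046990846352932], [0.5897302132947398, 0.18058382675337945], [0.8200158333315688, 0.1852906594424838], [0.8161556946699562, 0.3101243415880646]]
 side [[258.0, 332.8], [262.9, 279.2], [156.3, 274.0], [138.9, 326.7]] w 0.12415586288370502
dishT [[0.5924399012965758, 0.12189693091647558], [0.5894147719298231, 0.03203527517535623], [0.8238228595407344, 0.02176575865703146], [0.8272976291360435, 0.1111728119783778]]
 side [[264.3, 257.7], [269.1, 228.8], [174.7, 220.2], [162.9, 247.7]] w 0.08991256074776781
glueT [[0.6111364209852792, -0.03922180534248965], [0.6097662768850488, -0.10837650703312399], [0.6963423699138002, -0.11426255411478847], [0.7883581395086516, -0.042299500844333954]]
 side [[263.1, 208.1], [266.2, 190.4], [234.4, 187.2], [194.8, 203.4]] w 0.06916827351304947
potT [[0.5979504300105245, -0.18831706892594352], [0.5992065851982923, -0.2851925507149124], [0.7011257224737157, -0.28594192355843295], [0.8466418736667706, -0.18798613231527758]]
 side [[273.0, 172.1], [275.2, 152.2], [241.6, 150.4], [186.2, 167.7]] w 0.09688362553961632
tapeS [0.7648 0.2478 0.048 ]
dish2 [0.7176 0.0676 0.059 ]
dish1 [0.7881 0.0708 0.059 ]
pot1 [ 0.7349 -0.2367  0.095 ]
pot0 [ 0.808  -0.2419  0.095 ]
g1 [ 0.6932 -0.0599  0.113 ]
g2 [ 0.6919 -0.0926  0.113 ]
g5 [ 0.7584 -0.0619  0.113 ]
g6 [ 0.7561 -0.0948  0.113 ]
```

View pics/e.png

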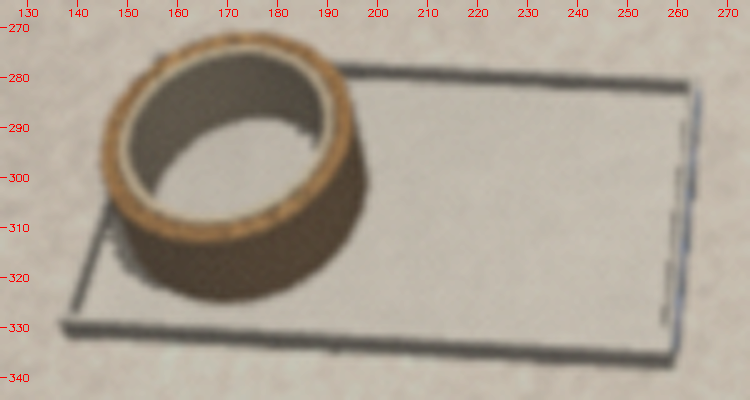

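View pics/f.png

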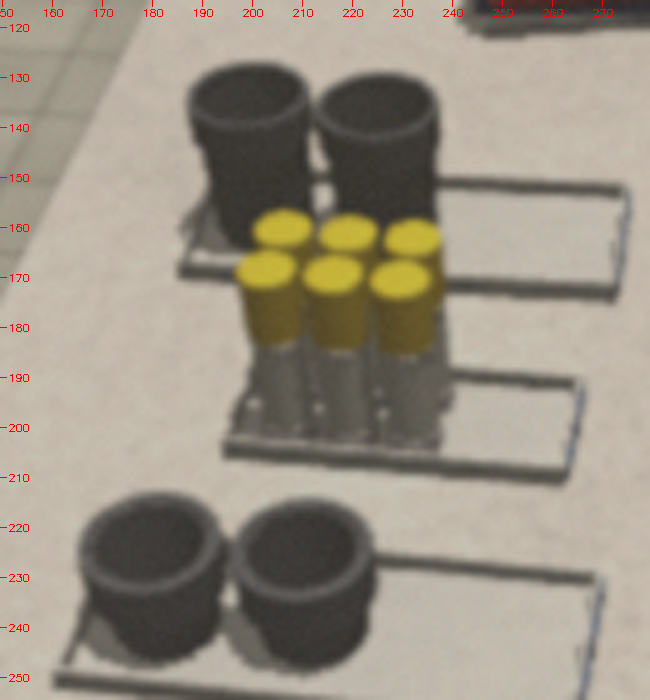

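View pics/g.png

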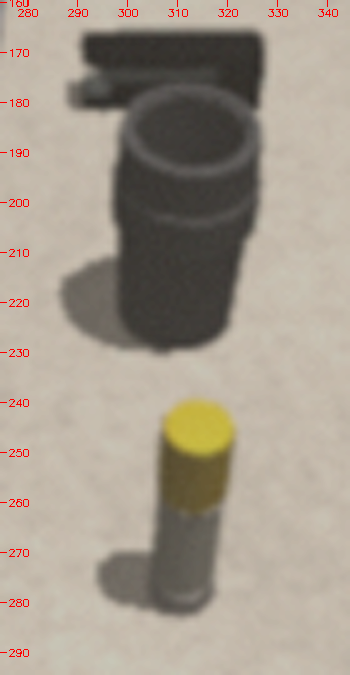

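View pics/h2.png

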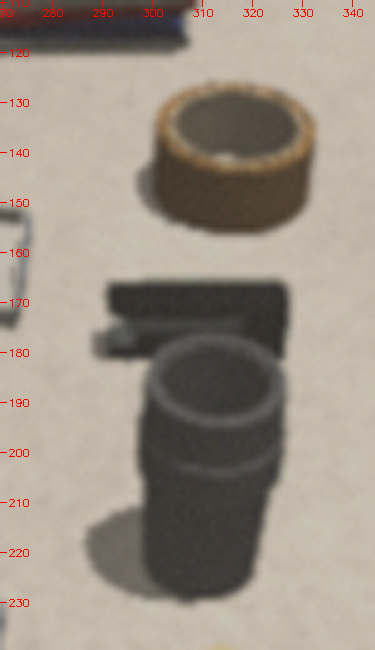

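Side-view checks agree with the top-view estimates to about 1 px. First I'll turn the tool so its y lies along world y, then move over the dish.

Request:
{"api": "carry_out", "payload": {"commands": [[[0, 0, 0], [0, 0, -8], 0], [[0, 0, 0], [0, 0, -8], 0], [[0, 0, 0], [0, 0, -7.2], 0], [[0, 0, 0], [0, 0, 0], 0], [[-0.025, -0.05, 0], [0, 0, 0], 0], [[-0.025, -0.05, 0], [0, 0, 0], 0], [[-0.025, -0.05, 0], [0, 0, 0], 0], [[-0.025, -0.05, 0], [0, 0, 0], 0], [[-0.025, -0.05, 0], [0, 0, 0], 0], [[-0.025, -0.05, 0], [0, 0, 0], 0], [[-0.025, -0.05, 0], [0, 0, 0], 0], [[-0.025, -0.05, 0], [0, 0, 0], 0], [[-0.025, -0.05, 0], [0, 0, 0], 0], [[0, 0, 0], [0, 0, 0], 0]], "force": 40}}

```text
time_s: 1.85
ee_pos: [0.4854, 0.1323, 0.2296]
tool_rot: [0.0, 0.012, 1.0, -0.002]
force: [0.2, 0.0, 0.2]
finger_gap: 0.0854
```

Request:
{"api": "carry_out", "payload": {"commands": [[[-0.004, -0.05, 0], [0, 0, -1.4], 0], [[-0.003, -0.05, 0], [0, 0, 0], 0], [[0, -0.042, 0], [0, 0, 0], 0], [[0, 0, 0], [0, 0, 0], 0], [[0, 0, 0.03], [0, 0, 0], 0], [[0, 0, 0.03], [0, 0, 0], 0], [[0, 0, 0], [0, 0, 0], 0]]}}

```text
time_s: 2.72
ee_pos: [0.491, -0.0093, 0.169]
tool_rot: [0.001, 0.008, 1.0, -0.001]
force: [-0.3, 0.1, -0.2]
finger_gap: 0.0852
```

```bash
python3 - <<'E'
from h import *
t=r.camera("top"); s=r.camera("side"); o=r.get_obs(); print(o["ee_pos"],o["tool_rot"])
crop("top",t,230,190,340,290,6,"pics/i.png"); crop("side",s,260,110,370,240,5,"pics/j.png")
print(prj("side",o["ee_pos"]),prj("top",o["ee_pos"]))
E
```

```text
[ 0.4924 -0.0096  0.1708] [ 0.0023  0.0072  1.     -0.0009]
[314.3762 168.5533] [282.5202 244.9249]
```

View pics/i.png

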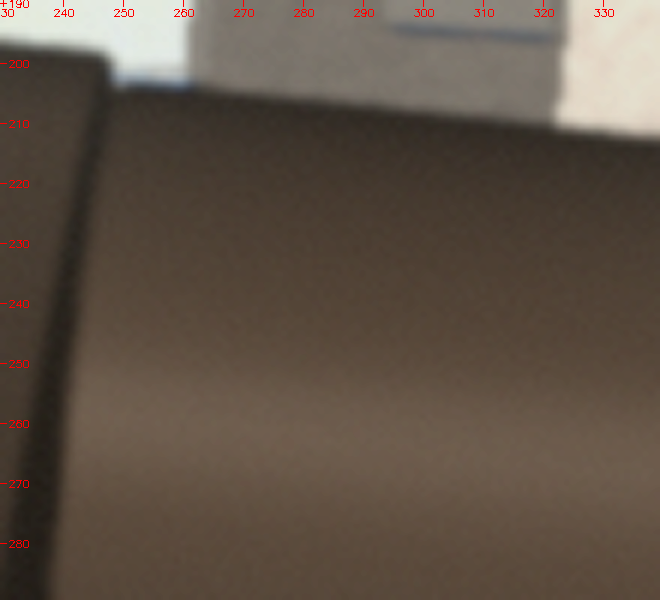

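View pics/j.png

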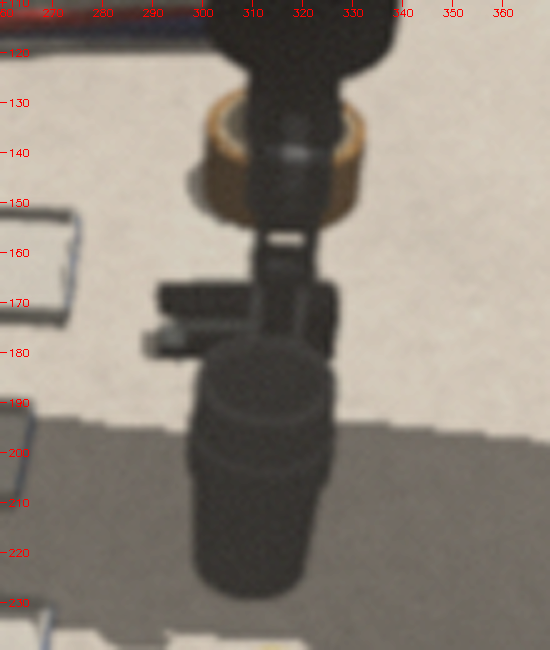

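```bash
python3 - <<'E'
from h import *
for p in [(.492,.035,.18),(.492,.05,.18),(.492,.05,.25),(.492,-.01,.12)]: print(p,prj("side",p))
for i in range(4): o=r.get_obs(); print(o["ee_pos"],o["time_s"])
E
```

```text
(0.492, 0.035, 0.18) [314.8474 178.102 ]
(0.492, 0.05, 0.18) [314.8303 182.6683]
(0.492, 0.05, 0.25) [317.5823 154.8882]
(0.492, -0.01, 0.12) [312.8902 186.151 ]
[ 0.4924 -0.0096  0.1708] 2.825
[ 0.4924 -0.0096  0.1708] 2.825
[ 0.4924 -0.0096  0.1708] 2.825
[ 0.4924 -0.0096  0.1708] 2.825
```

Request:
{"api": "carry_out", "payload": {"commands": [[[-0.001, -0.001, 0.025], [0, 0, -0.8], 0], [[0, 0, 0.025], [0, 0, 0], 0], [[0, 0, 0.015], [0, 0, 0], 0], [[0, 0, 0.01], [0, 0, 0], 0], [[0, 0, 0], [0, 0, 0], 0], [[0, 0, 0], [0, 0, 0], 0]]}}

```text
time_s: 3.58
ee_pos: [0.4988, -0.0092, 0.0999]
tool_rot: [0.007, 0.0, 1.0, -0.001]
force: [-0.1, 0.9, -0.1]
finger_gap: 0.0854
```

```bash
python3 - <<'E'
from h import *
r.camera("top"); o=r.get_obs(); print(o)
E
```

```text
{'time_s': 3.625, 'joints': array([-0.0784,  0.4554,  2.0711, -0.0021,  0.6005, -1.6471]), 'dq': array([-0.0003,  0.0005,  0.0014,  0.    , -0.0028, -0.0012]), 'effort': array([  0.0087, -75.7329, -26.4891,  -0.0106,  -0.1268,   0.0002]), 'ee_pos': array([ 0.4988, -0.0092,  0.0999]), 'tool_rot': array([ 0.0072,  0.0002,  1.    , -0.0012]), 'force': array([-0.8538,  0.7013,  0.3245]), 'torque': array([-0.0327,  0.0036, -0.0026]), 'finger_gap': 0.08526539330076602}
```

```bash
cat >> h.py <<'E'
from scipy.spatial.transform import Rotation as Ro
def to(x,y,z,yaw=0):
    o=r.get_obs();w,a,b,c=o["tool_rot"];R=Ro.from_quat([a,b,c,w])
    T=Ro.from_euler("z",yaw,degrees=True)*Ro.from_quat([0,1,0,0])
    print("pos",o["ee_pos"],"t",o["time_s"],"F",o["force"].round(1),"gap",round(o["finger_gap"],4))
    print("shift mm",(R.inv().apply(np.array([x,y,z])-o["ee_pos"])*1e3).round(1),"turn deg",np.degrees((R.inv()*T).as_rotvec()).round(2))
E
python3 -c "
from h import *
to(.4929,-.0105,.095)"
```

```text
pos [ 0.4988 -0.0092  0.0999] t 3.625 F [-0.9  0.7  0.3] gap 0.0853
shift mm [ 6.  -1.2  4.8] turn deg [-0.13  0.83 -0.02]
```

Request:
{"api": "carry_out", "payload": {"commands": [[[0.006, -0.001, 0.001], [0, 0.8, 0], 0], [[0, 0, 0.003], [0, 0, 0], 0], [[0, 0, 0], [0, 0, 0], 0]]}}

```text
time_s: 4.0
ee_pos: [0.4928, -0.0104, 0.0964]
tool_rot: [0.0, 0.0, 1.0, -0.001]
force: [1.1, -0.0, -0.4]
finger_gap: 0.0858
```

```bash
python3 -c "
from h import *
to(.4929,-.0105,.095)"
```

```text
pos [ 0.4928 -0.0104  0.0964] t 4.0 F [ 1.1 -0.  -0.4] gap 0.0858
shift mm [-0.1 -0.1  1.4] turn deg [-0.14  0.04 -0.03]
```

Request:
{"api": "carry_out", "payload": {"commands": [[[0, 0, 0.001], [0, 0, 0], 0.1], [[0, 0, 0], [0, 0, 0], 0.2], [[0, 0, 0], [0, 0, 0], 0.3], [[0, 0, 0], [0, 0, 0], 0.4], [[0, 0, 0], [0, 0, 0], 0.4], [[0, 0, 0], [0, 0, 0], 0.4]], "force": 40}}

```text
time_s: 4.75
ee_pos: [0.4932, -0.0105, 0.0959]
tool_rot: [0.001, 0.0, 1.0, -0.001]
force: [-0.4, 0.5, 0.1]
finger_gap: 0.0642
```

```bash
python3 -c "
from h import *
s=r.camera('side');crop('side',s,260,110,370,240,5,'pics/k.png',gain=2.5)
to(.4929,-.0105,.095)"
```

```text
pos [ 0.4932 -0.0105  0.0959] t 4.8 F [ 0.3 -0.1  0.3] gap 0.0645
shift mm [0.3 0.  0.9] turn deg [-0.14  0.09 -0.04]
```

View pics/k.png

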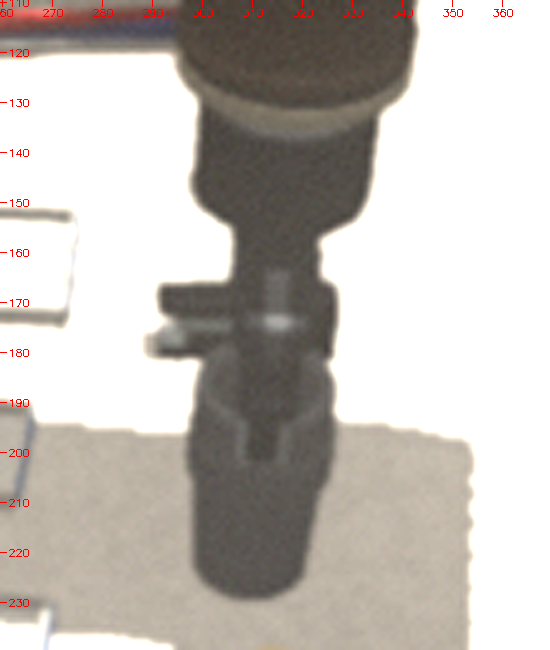

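Request:
{"api": "carry_out", "payload": {"commands": [[[0, 0, -0.004], [0, 0, 0], 0.5], [[0, 0, -0.006], [0, 0, 0], 0.5], [[0, 0, 0], [0, 0, 0], 0.5]]}}

```text
time_s: 5.18
ee_pos: [0.4932, -0.0104, 0.1066]
tool_rot: [0.001, 0.0, 1.0, -0.001]
force: [0.0, -0.0, -1.3]
finger_gap: 0.0646
```

```bash
python3 -c "
from h import *
to(.4929,-.0105,.125)"
```

```text
pos [ 0.4932 -0.0104  0.1066] t 5.175 F [ 0.  -0.  -1.3] gap 0.0646
shift mm [  0.3  -0.1 -18.4] turn deg [-0.14  0.08 -0.04]
```

Request:
{"api": "carry_out", "payload": {"commands": [[[0, 0, -0.008], [0, 0, 0], 0.5], [[0, 0, -0.008], [0, 0, 0], 0.5], [[0, 0, -0.008], [0, 0, 0], 0.5], [[0, 0, -0.008], [0, 0, 0], 0.5], [[0, 0, 0], [0, 0, 0], 0.5]]}}

```text
time_s: 5.8
ee_pos: [0.4934, -0.0104, 0.1415]
tool_rot: [0.001, 0.0, 1.0, -0.001]
force: [1.0, 0.6, -1.2]
finger_gap: 0.064
```

```bash
python3 -c "
from h import *
s=r.camera('side');crop('side',s,260,90,370,240,4,'pics/l.png',gain=2)
to(.4929,-.0105,.18)"
```

```text
pos [ 0.4932 -0.0104  0.1411] t 5.85 F [ 0.1 -0.2 -1.4] gap 0.0643
shift mm [  0.3  -0.2 -38.9] turn deg [-0.15  0.11 -0.04]
```

View pics/l.png

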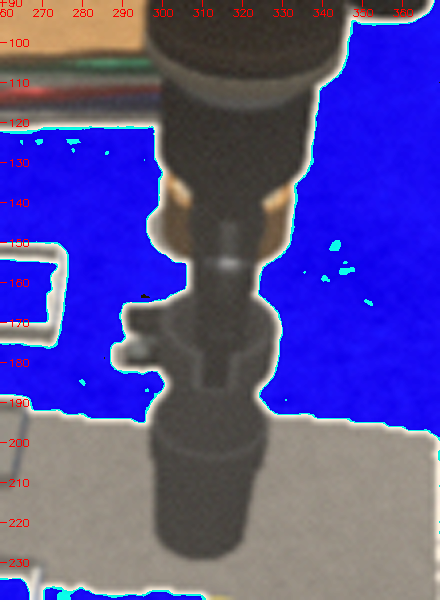

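The dish has come out (its collar is now at row 175) and the pot stays standing (foot at row 229).

Request:
{"api": "carry_out", "payload": {"commands": [[[0, 0, -0.02], [0, 0, 0], 0.5], [[0, 0, -0.02], [0, 0, 0], 0.5], [[0, 0, -0.01], [0, 0, 0], 0.5], [[-0.03, 0.017, 0], [0, 0, 0], 0.5], [[-0.03, 0.017, 0], [0, 0, 0], 0.5], [[-0.03, 0.017, 0], [0, 0, 0], 0.5], [[-0.03, 0.017, 0], [0, 0, 0], 0.5], [[-0.026, 0.016, 0], [0, 0, 0], 0.5], [[0, 0, 0], [0, 0, 0], 0.5]]}}

```text
time_s: 6.98
ee_pos: [0.6412, 0.076, 0.1881]
tool_rot: [-0.002, 0.001, 1.0, -0.001]
force: [-0.8, -0.1, -0.7]
finger_gap: 0.0641
```

```bash
python3 -c "
from h import *
to(.6388,.0735,.10)"
```

```text
pos [0.6412 0.076  0.1881] t 6.975 F [-0.8 -0.1 -0.7] gap 0.0641
shift mm [ 2.  -2.3 88.1] turn deg [-0.15 -0.22 -0.09]
```

Request:
{"api": "carry_out", "payload": {"commands": [[[0.002, -0.002, 0.02], [0, -0.2, 0], 0.5], [[0, 0, 0.025], [0, 0, 0], 0.5], [[0, 0, 0.025], [0, 0, 0], 0.5], [[0, 0, 0.015], [0, 0, 0], 0.5], [[0, 0, 0], [0, 0, 0], 0.5], [[0, 0, 0], [0, 0, 0], 0.5]]}}

```text
time_s: 7.72
ee_pos: [0.6354, 0.0721, 0.0998]
tool_rot: [-0.002, 0.001, 1.0, -0.002]
force: [0.1, -0.0, 0.5]
finger_gap: 0.0645
```

```bash
python3 -c "
from h import *
s=r.camera('side');crop('side',s,150,100,300,270,4,'pics/m.png',gain=1.3)
t=r.camera('top');crop('top',t,200,90,340,270,4,'pics/m2.png',gain=1.3)
to(.6388,.0735,.035)"
```

```text
pos [0.6355 0.0721 0.1   ] t 7.825 F [-0.5 -0.8 -0. ] gap 0.0643
shift mm [-3.5  1.6 65. ] turn deg [-0.18 -0.2  -0.1 ]
```

View pics/m.png

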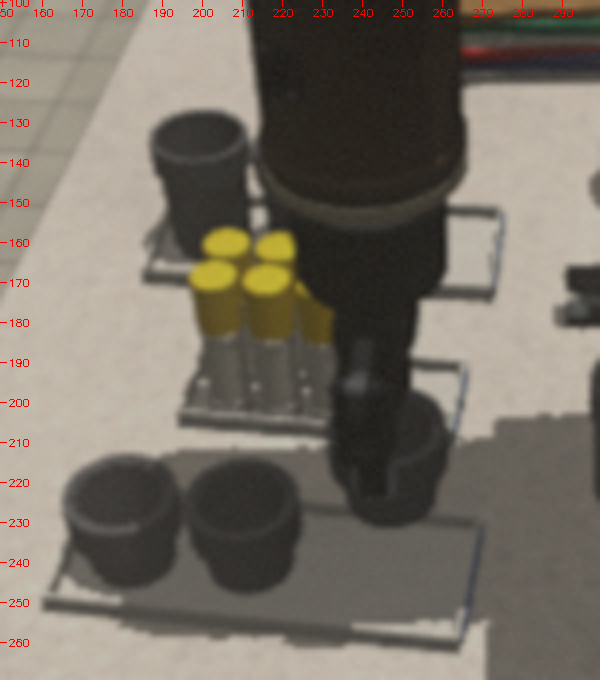

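View pics/m2.png

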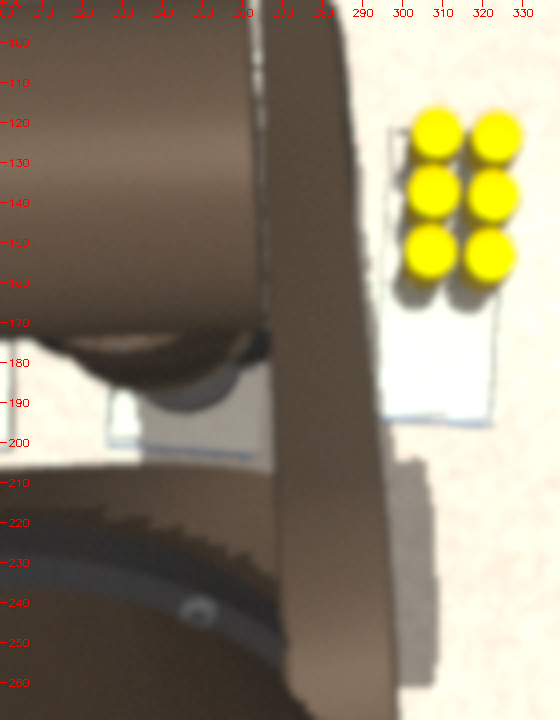

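Request:
{"api": "carry_out", "payload": {"commands": [[[-0.003, 0.002, 0.02], [0, -0.2, 0], 0.5], [[0, 0, 0.02], [0, 0, 0], 0.5], [[0, 0, 0.015], [0, 0, 0], 0.5], [[0, 0, 0], [0, 0, 0], 0.5]]}}

```text
time_s: 8.32
ee_pos: [0.64, 0.074, 0.045]
tool_rot: [0.002, 0.001, 1.0, -0.002]
force: [0.5, 0.5, -0.6]
finger_gap: 0.0645
```

```bash
python3 -c "
from h import *
to(.6388,.0735,.0355)"
```

```text
pos [0.64  0.074 0.045] t 8.325 F [ 0.5  0.5 -0.6] gap 0.0645
shift mm [ 1.2 -0.5  9.5] turn deg [-0.17  0.21 -0.09]
```

Request:
{"api": "carry_out", "payload": {"commands": [[[0.001, 0, 0.004], [0, 0.2, 0], 0.5], [[0, 0, 0.003], [0, 0, 0], 0.5], [[0, 0, 0.002], [0, 0, 0], 0.5], [[0, 0, 0], [0, 0, 0], 0.5]]}}

```text
time_s: 8.82
ee_pos: [0.6397, 0.074, 0.0365]
tool_rot: [0.001, 0.001, 1.0, -0.001]
force: [0.3, 0.2, -0.8]
finger_gap: 0.0642
```

```bash
python3 -c "
from h import *
to(.6388,.0735,.0350)"
```

```text
pos [0.6397 0.074  0.0365] t 8.825 F [ 0.3  0.2 -0.8] gap 0.0642
shift mm [ 0.9 -0.5  1.5] turn deg [-0.17  0.08 -0.09]
```

Request:
{"api": "carry_out", "payload": {"commands": [[[0, 0, 0.001], [0, 0, 0], 0.5], [[0, 0, 0.001], [0, 0, 0], 0.5], [[0, 0, 0], [0, 0, 0], 0.5]]}}

```text
time_s: 9.2
ee_pos: [0.6401, 0.074, 0.035]
tool_rot: [0.001, 0.001, 1.0, -0.001]
force: [-0.0, 0.1, -1.4]
finger_gap: 0.0639
```

Request:
{"api": "carry_out", "payload": {"commands": [[[0, 0, 0.001], [0, 0, 0], 0.5], [[0, 0, 0], [0, 0, 0], 0.5]]}}

```text
time_s: 9.45
ee_pos: [0.6403, 0.074, 0.0351]
tool_rot: [0.001, 0.001, 1.0, -0.001]
force: [1.0, 0.3, -0.5]
finger_gap: 0.0639
```

Request:
{"api": "carry_out", "payload": {"commands": [[[0, 0, 0.0015], [0, 0, 0], 0.5], [[0, 0, 0], [0, 0, 0], 0.5]]}}

```text
time_s: 9.7
ee_pos: [0.6407, 0.074, 0.0351]
tool_rot: [0.002, 0.001, 1.0, -0.001]
force: [-0.2, 1.1, -0.9]
finger_gap: 0.0644
```

Request:
{"api": "carry_out", "payload": {"commands": [[[0, 0, 0.002], [0, 0, 0], 0.5], [[0, 0, 0], [0, 0, 0], 0.5]]}}

```text
time_s: 9.95
ee_pos: [0.6414, 0.0741, 0.0351]
tool_rot: [0.003, 0.001, 1.0, -0.001]
force: [-0.1, -0.2, -0.9]
finger_gap: 0.0644
```

```bash
python3 -c "
from h import *
s=r.camera('side');crop('side',s,150,150,300,270,5,'pics/n.png',gain=1.8)
to(.6388,.0735,.0350)"
```

```text
pos [0.6415 0.074  0.035 ] t 10.0 F [1.2 0.6 3.2] gap 0.0643
shift mm [ 2.7 -0.5 -0. ] turn deg [-0.15  0.33 -0.1 ]
```

View pics/n.png

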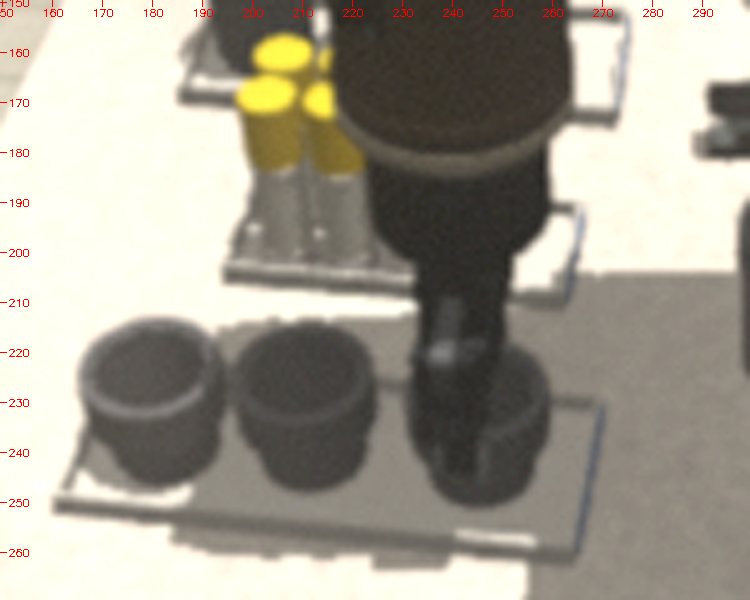

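The dish is down: z holds at 0.035 as predicted, the upward force is rising, and it sits mid-place in the picture at (244,235). Releasing and raising.

Request:
{"api": "carry_out", "payload": {"commands": [[[0, 0, 0], [0, 0, 0], 0.2], [[0, 0, 0], [0, 0, 0], 0.1], [[0, 0, 0], [0, 0, 0], 0.0], [[0, 0, 0], [0, 0, 0], 0.0], [[0, 0, -0.01], [0, 0.3, 0], 0.0], [[0, 0, -0.02], [0, 0, 0], 0], [[0, 0, -0.03], [0, 0, 0], 0], [[0, 0, -0.03], [0, 0, 0], 0], [[0, 0, -0.03], [0, 0, 0], 0], [[0, 0, 0], [0, 0, 0], 0]]}}

```text
time_s: 11.25
ee_pos: [0.6423, 0.0744, 0.1647]
tool_rot: [0.002, 0.001, 1.0, -0.001]
force: [-0.5, 0.7, 0.6]
finger_gap: 0.0856
```

```bash
python3 -c "
from h import *
s=r.camera('side');cv2.imwrite('pics/o.png',s[:,:,::-1])
to(.4929,-.0105,.17)"
```

```text
pos [0.6416 0.0744 0.1634] t 11.3 F [ 0.8 -0.2 -0.3] gap 0.0854
shift mm [148.6 -85.1  -6.6] turn deg [-0.14  0.1  -0.1 ]
```

View pics/o.png

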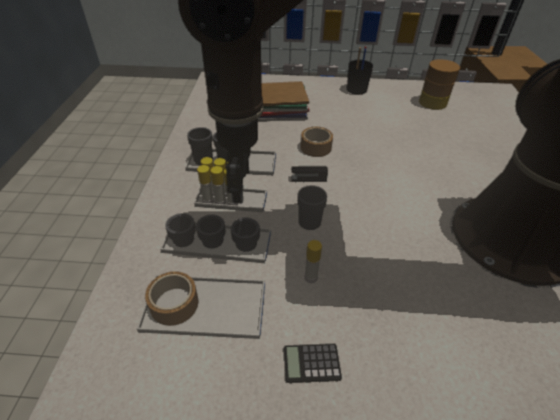

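```bash
python3 -c "
from h import *
for z in (.088,.094,.1,.106): print(z,prj('side',[.493,.023,z]))
s=cv2.imread('pics/o.png')[:,:,::-1];crop('side',s,280,170,350,240,8,'pics/p.png')
for u in [(313,196)]: print(unp('side',*u,.092))
print(prj('side',[.4929,-.011,.092]),prj('side',[.4929,.024,.092]),prj('side',[.4929,-.046,.092]))
"
```

```text
0.088 [311.3433 206.1569]
0.094 [311.5284 204.2331]
0.1 [311.7153 202.291 ]
0.106 [311.9039 200.3304]
[ 0.4897 -0.0078  0.092 ]
[311.6355 195.0041] [311.5067 205.1776] [311.7572 185.3844]
```

View pics/p.png

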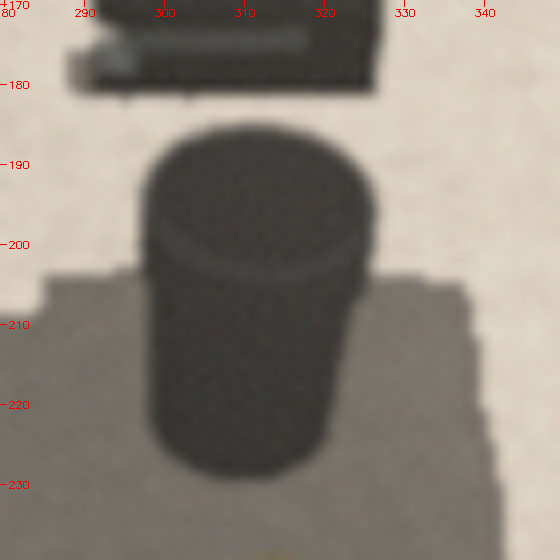

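Request:
{"api": "carry_out", "payload": {"commands": [[[0.04, -0.023, 0], [0, 0, 0], 0], [[0.04, -0.023, 0], [0, 0, 0], 0], [[0.04, -0.023, 0], [0, 0, 0], 0], [[0.028, -0.016, 0], [0, 0, 0], 0], [[0, 0, 0], [0, 0, 0], 0]]}}

```text
time_s: 11.92
ee_pos: [0.4869, -0.0121, 0.1623]
tool_rot: [-0.001, 0.0, 1.0, -0.001]
force: [0.4, 0.9, -0.5]
finger_gap: 0.0854
```

```bash
python3 -c "
from h import *
to(.4929,-.0108,.064)"
```

```text
pos [ 0.4869 -0.0121  0.1623] t 11.925 F [ 0.4  0.9 -0.5] gap 0.0854
shift mm [-6.1  1.5 98.3] turn deg [-0.13 -0.06 -0.05]
```

Request:
{"api": "carry_out", "payload": {"commands": [[[-0.006, 0.001, 0.01], [0, 0, 0], 0], [[0, 0, 0.015], [0, 0, 0], 0], [[0, 0, 0.015], [0, 0, 0], 0], [[0, 0, 0.01], [0, 0, 0], 0], [[0, 0, 0], [0, 0, 0], 0]]}}

```text
time_s: 12.55
ee_pos: [0.4957, -0.0097, 0.1071]
tool_rot: [-0.001, -0.0, 1.0, -0.001]
force: [-0.6, 0.8, -0.4]
finger_gap: 0.0855
```

```bash
python3 -c "
from h import *
to(.4929,-.0108,.064)"
```

```text
pos [ 0.4957 -0.0097  0.1071] t 12.55 F [-0.6  0.8 -0.4] gap 0.0855
shift mm [ 2.8 -1.  43.1] turn deg [-0.11 -0.1   0.04]
```

Request:
{"api": "carry_out", "payload": {"commands": [[[0.003, -0.001, 0.01], [0, 0, 0], 0], [[0, 0, 0.01], [0, 0, 0], 0], [[0, 0, 0.01], [0, 0, 0], 0], [[0, 0, 0.008], [0, 0, 0], 0], [[0, 0, 0], [0, 0, 0], 0]]}}

```text
time_s: 13.18
ee_pos: [0.4929, -0.0107, 0.0666]
tool_rot: [-0.001, -0.0, 1.0, -0.001]
force: [0.1, -0.7, -0.0]
finger_gap: 0.0854
```

```bash
python3 -c "
from h import *
to(.4929,-.0108,.064)"
```

```text
pos [ 0.4929 -0.0107  0.0666] t 13.175 F [ 0.1 -0.7 -0. ] gap 0.0854
shift mm [-0.  -0.1  2.6] turn deg [-0.11 -0.07  0.04]
```

Request:
{"api": "carry_out", "payload": {"commands": [[[0, 0, 0.002], [0, 0, 0], 0.1], [[0, 0, 0], [0, 0, 0], 0.2], [[0, 0, 0], [0, 0, 0], 0.3], [[0, 0, 0], [0, 0, 0], 0.4], [[0, 0, 0], [0, 0, 0], 0.5], [[0, 0, 0], [0, 0, 0], 0.5], [[0, 0, -0.005], [0, 0, 0], 0.5], [[0, 0, -0.01], [0, 0, 0], 0.5], [[0, 0, 0], [0, 0, 0], 0.5]], "force": 50}}

```text
time_s: 14.3
ee_pos: [0.4939, -0.0108, 0.0817]
tool_rot: [0.0, -0.0, 1.0, -0.001]
force: [-0.7, 0.3, -1.4]
finger_gap: 0.0686
```

```bash
python3 -c "
from h import *
s=r.camera('side');crop('side',s,260,110,370,240,5,'pics/q.png',gain=1.8)
to(.4929,-.0108,.17)"
```

```text
pos [ 0.4937 -0.0109  0.0814] t 14.35 F [-0.  -0.  -1.6] gap 0.0687
shift mm [  0.7  -0.1 -88.6] turn deg [-0.13  0.04  0.04]
```

View pics/q.png

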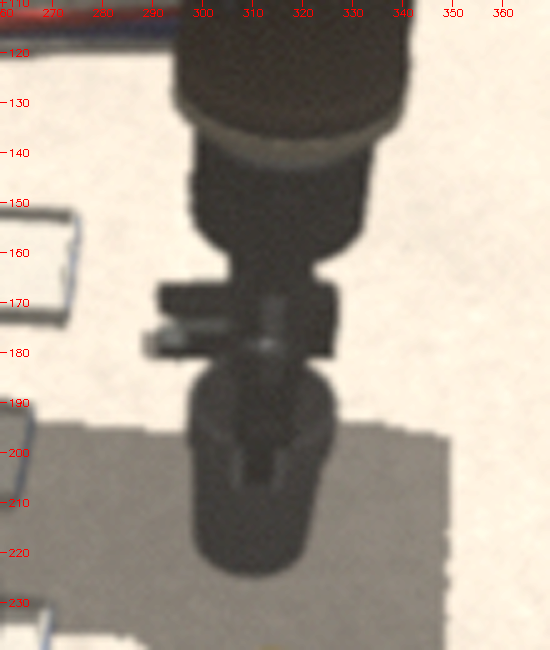

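The pot is lifted and hangs straight (foot at row 224, previously 229).

Request:
{"api": "carry_out", "payload": {"commands": [[[0, 0, -0.03], [0, 0, 0], 0.5], [[0, 0, -0.03], [0, 0, 0], 0.5], [[0, 0, -0.03], [0, 0, 0], 0.5], [[-0.02, -0.03, 0], [0, 0, 0], 0.5], [[-0.03, -0.04, 0], [0, 0, 0], 0.5], [[-0.03, -0.04, 0], [0, 0, 0], 0.5], [[-0.03, -0.04, 0], [0, 0, 0], 0.5], [[-0.025, -0.04, 0], [0, 0, 0], 0.5], [[-0.015, -0.03, 0], [0, 0, 0], 0.5], [[0, 0, 0], [0, 0, 0], 0.5]]}}

```text
time_s: 15.6
ee_pos: [0.6468, -0.237, 0.1735]
tool_rot: [-0.0, -0.001, 1.0, -0.001]
force: [-1.0, 0.4, -1.4]
finger_gap: 0.0687
```

```bash
python3 -c "
from h import *
to(.6497,-.2368,.10)"
```

```text
pos [ 0.6468 -0.237   0.1735] t 15.6 F [-1.   0.4 -1.4] gap 0.0687
shift mm [-2.9  0.4 73.5] turn deg [-0.12 -0.05  0.14]
```

Request:
{"api": "carry_out", "payload": {"commands": [[[-0.002, 0, 0.015], [0, 0, 0], 0.5], [[0, 0, 0.02], [0, 0, 0], 0.5], [[0, 0, 0.02], [0, 0, 0], 0.5], [[0, 0, 0.015], [0, 0, 0], 0.5], [[0, 0, 0], [0, 0, 0], 0.5]]}}

```text
time_s: 16.23
ee_pos: [0.6459, -0.2324, 0.0976]
tool_rot: [-0.003, -0.002, 1.0, 0.0]
force: [-1.0, 0.1, -1.5]
finger_gap: 0.0689
```

```bash
python3 -c "
from h import *
s=r.camera('side');crop('side',s,170,60,310,190,5,'pics/r.png',gain=1.5)
to(.6497,-.2368,.07)"
```

```text
pos [ 0.6463 -0.2326  0.0983] t 16.275 F [ 0.   0.1 -1.2] gap 0.0688
shift mm [-3.5 -4.2 28.3] turn deg [-0.   -0.24  0.27]
```

View pics/r.png

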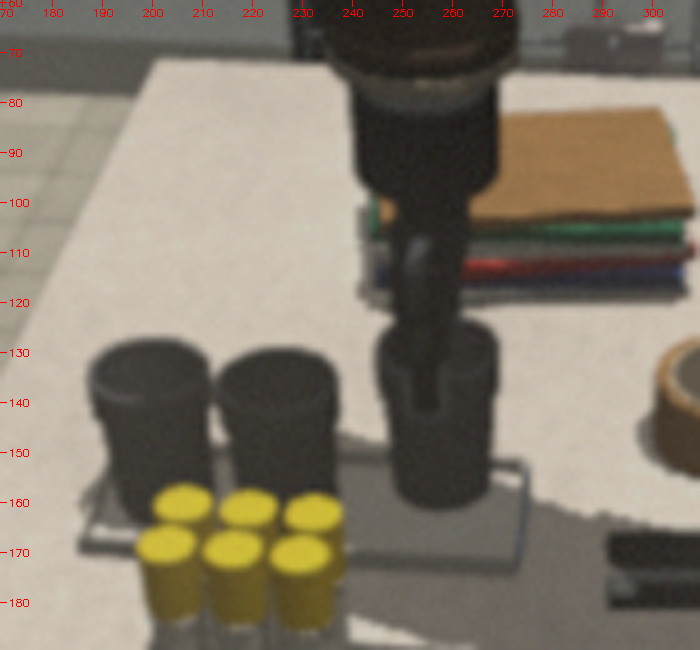

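Request:
{"api": "carry_out", "payload": {"commands": [[[-0.003, -0.004, 0.008], [0, -0.2, 0], 0.5], [[0, 0, 0.008], [0, 0, 0], 0.5], [[0, 0, 0.006], [0, 0, 0], 0.5], [[0, 0, 0], [0, 0, 0], 0.5]]}}

```text
time_s: 16.77
ee_pos: [0.6505, -0.2372, 0.0764]
tool_rot: [0.001, -0.002, 1.0, -0.001]
force: [0.6, 0.3, -1.5]
finger_gap: 0.0682
```

```bash
python3 -c "
from h import *
to(.6497,-.2368,.068)"
```

```text
pos [ 0.6505 -0.2372  0.0764] t 16.775 F [ 0.6  0.3 -1.5] gap 0.0682
shift mm [0.8 0.4 8.4] turn deg [-0.06  0.11  0.27]
```

Request:
{"api": "carry_out", "payload": {"commands": [[[0, 0, 0.003], [0, 0, 0], 0.5], [[0, 0, 0.003], [0, 0, 0], 0.5], [[0, 0, 0.0015], [0, 0, 0], 0.5], [[0, 0, 0], [0, 0, 0], 0.5]]}}

```text
time_s: 17.27
ee_pos: [0.6507, -0.2373, 0.0688]
tool_rot: [0.001, -0.002, 1.0, -0.001]
force: [0.6, -0.3, -0.9]
finger_gap: 0.0685
```

Request:
{"api": "carry_out", "payload": {"commands": [[[0, 0, 0.0015], [0, 0, 0], 0.5], [[0, 0, 0], [0, 0, 0], 0.5]]}}

```text
time_s: 17.52
ee_pos: [0.6517, -0.2376, 0.0685]
tool_rot: [0.002, -0.002, 1.0, -0.001]
force: [-0.1, -0.2, -1.6]
finger_gap: 0.0688
```

Request:
{"api": "carry_out", "payload": {"commands": [[[0, 0, 0.0015], [0, 0, 0], 0.5], [[0, 0, 0], [0, 0, 0], 0.5]]}}

```text
time_s: 17.77
ee_pos: [0.6527, -0.2379, 0.0684]
tool_rot: [0.003, -0.002, 1.0, -0.001]
force: [-0.0, 0.3, -2.4]
finger_gap: 0.0686
```

```bash
python3 -c "
from h import *
s=r.camera('side');crop('side',s,170,60,310,190,5,'pics/s.png',gain=1.8)
to(.6497,-.2368,.068)
print(prj('side',[.65,-.237+.03,.003]),prj('side',[.65,-.237,.003]),prj('side',[.65,-.237+.028,.006]))"
```

```text
pos [ 0.6528 -0.238   0.0684] t 17.825 F [0.3 0.6 2.1] gap 0.0693
shift mm [3.1 1.2 0.4] turn deg [-0.16  0.4   0.26]
[255.5257 170.2168] [256.6809 163.9495] [255.5731 168.9658]
```

View pics/s.png

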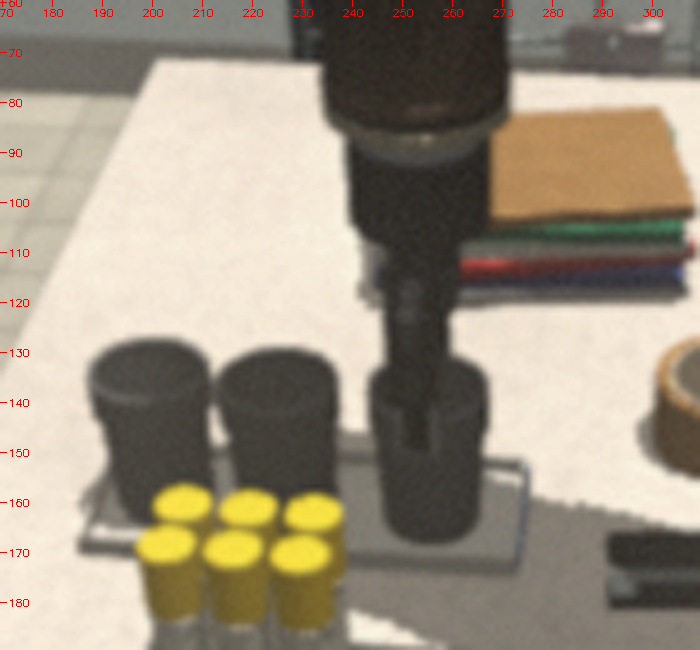

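The foot sits at row 168, as expected for the tray floor, and z no longer falls: the pot is seated. Releasing.

Request:
{"api": "carry_out", "payload": {"commands": [[[0, 0, 0], [0, 0, 0], 0.2], [[0, 0, 0], [0, 0, 0], 0.1], [[0, 0, 0], [0, 0, 0], 0.0], [[0, 0, 0], [0, 0, 0], 0.0], [[0, 0, -0.01], [0, 0, 0], 0.0], [[0, 0, -0.02], [0, 0, 0], 0], [[0, 0, -0.03], [0, 0, 0], 0], [[0, 0, -0.03], [0, 0, 0], 0], [[0, 0, -0.03], [0, 0.4, 0], 0], [[0, 0, 0], [0, 0, 0], 0]]}}

```text
time_s: 19.08
ee_pos: [0.6527, -0.2381, 0.199]
tool_rot: [0.002, -0.002, 1.0, -0.002]
force: [1.1, -0.4, 0.1]
finger_gap: 0.0853
```

```bash
python3 -c "
from h import *
s=r.camera('side');cv2.imwrite('pics/u.png',s[:,:,::-1])
to(.488,.1586,.20)"
```

```text
pos [ 0.652  -0.2378  0.1976] t 19.125 F [0.7 0.4 0.4] gap 0.0854
shift mm [162.2 397.1  -4.3] turn deg [-0.22  0.11  0.26]
```

View pics/u.png

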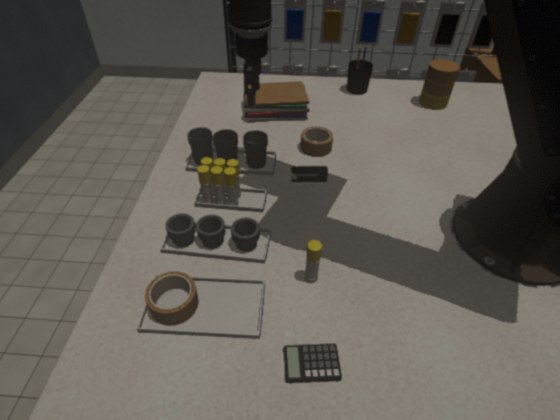

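Pot is standing (256,150). Next, the tape: I'll grip its right-hand wall.

Request:
{"api": "carry_out", "payload": {"commands": [[[0.03, -0.024, 0], [0, 0, 0.3], 0.5], [[0.035, -0.028, 0], [0, 0, 0], 0.5], [[0.035, -0.028, 0], [0, 0, 0], 0.5], [[0.035, -0.028, 0], [0, 0, 0], 0.5], [[0.025, -0.02, 0], [0, 0, 0], 0.5], [[0, 0, 0], [0, 0, 0], 0.5], [[0, 0, 0], [0, 0, 0], 0.5]]}}

```text
time_s: 20.0
ee_pos: [0.4856, -0.3671, 0.1959]
tool_rot: [-0.001, -0.0, 1.0, -0.0]
force: [-0.2, -0.0, -0.4]
finger_gap: 0.0429
```

```bash
python3 -c "
from h import *
to(.4771,-.3785,.12)"
```

```text
pos [ 0.4856 -0.3671  0.1959] t 20.0 F [-0.2 -0.  -0.4] gap 0.0429
shift mm [  8.4 -11.3  76. ] turn deg [-0.06 -0.06  0.01]
```

Request:
{"api": "carry_out", "payload": {"commands": [[[0.008, -0.011, 0.01], [0, 0, 0], 0.5], [[0, 0, 0.025], [0, 0, 0], 0.5], [[0, 0, 0.025], [0, 0, 0], 0.5], [[0, 0, 0.015], [0, 0, 0], 0.5], [[0, 0, 0], [0, 0, 0], 0.5]]}}

```text
time_s: 20.62
ee_pos: [0.4784, -0.3779, 0.1165]
tool_rot: [-0.001, -0.002, 1.0, -0.0]
force: [-0.1, 0.2, 1.4]
finger_gap: 0.0429
```

```bash
python3 -c "
from h import *
s=r.camera('side');crop('side',s,260,50,370,180,5,'pics/v.png',gain=1.5)
t=r.camera('top');crop('top',t,360,200,480,310,5,'pics/v2.png',gain=1.5)
to(.4771,-.3785,.06)"
```

```text
pos [ 0.479  -0.3785  0.1179] t 20.725 F [ 1.   0.4 -0.1] gap 0.0431
shift mm [ 1.9  0.1 57.9] turn deg [-0.12 -0.    0.25]
```

View pics/v.png

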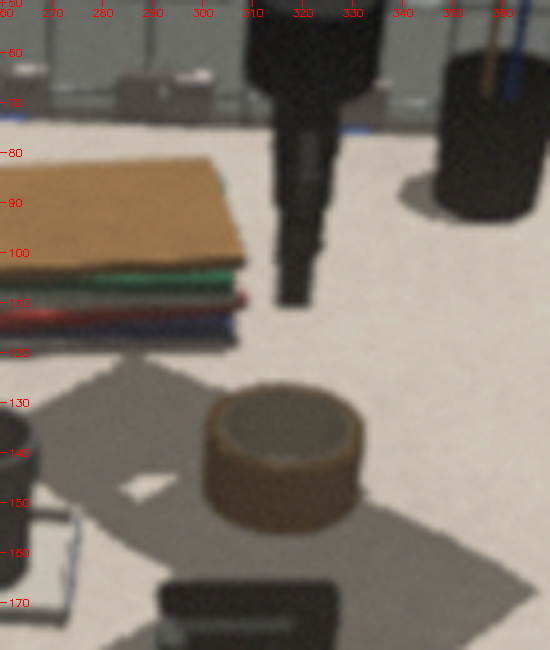

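View pics/v2.png

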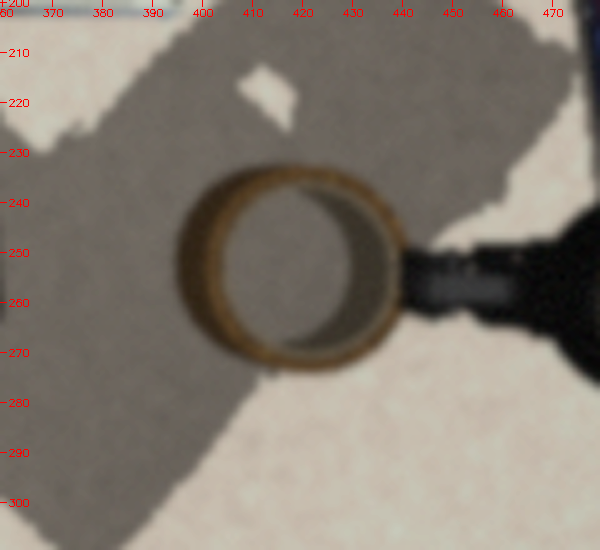

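Request:
{"api": "carry_out", "payload": {"commands": [[[0.002, 0, 0.015], [0, 0, 0.2], 0.5], [[0, 0, 0.015], [0, 0, 0], 0.5], [[0, 0, 0.015], [0, 0, 0], 0.5], [[0, 0, 0.01], [0, 0, 0], 0.5], [[0, 0, 0], [0, 0, 0], 0.5]]}}

```text
time_s: 21.35
ee_pos: [0.4774, -0.379, 0.06]
tool_rot: [0.001, -0.0, 1.0, -0.002]
force: [0.1, -0.3, 0.7]
finger_gap: 0.0428
```

```bash
python3 -c "
from h import *
t=r.camera('top');crop('top',t,360,200,480,310,5,'pics/w2.png',gain=1.8)
to(.4771,-.3785,.020)"
```

```text
pos [ 0.4776 -0.3792  0.0604] t 21.4 F [ 0.4 -0.4  0.5] gap 0.0427
shift mm [ 0.6  0.8 40.4] turn deg [-0.2   0.09  0.05]
```

View pics/w2.png

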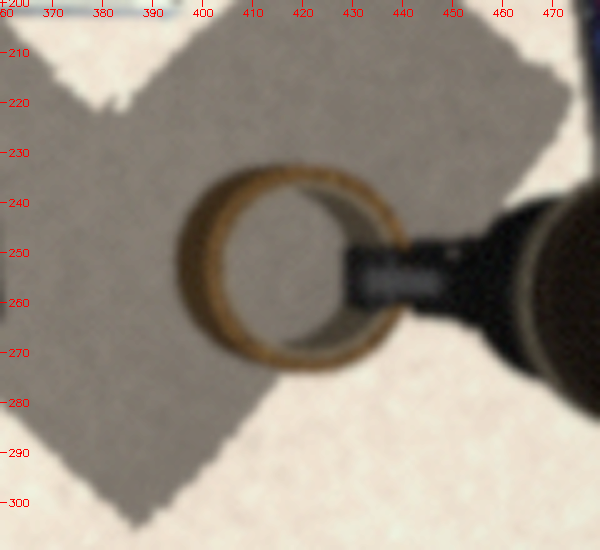

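Request:
{"api": "carry_out", "payload": {"commands": [[[0, 0.001, 0.01], [0, 0, 0], 0.5], [[0, 0, 0.01], [0, 0, 0], 0.5], [[0, 0, 0.01], [0, 0, 0], 0.5], [[0, 0, 0.006], [0, 0, 0], 0.5], [[0, 0, 0], [0, 0, 0], 0.5]]}}

```text
time_s: 22.02
ee_pos: [0.4781, -0.3786, 0.0224]
tool_rot: [0.001, -0.0, 1.0, -0.002]
force: [0.4, 0.6, 0.6]
finger_gap: 0.0427
```

```bash
python3 -c "
from h import *
to(.4771,-.3785,.020)"
```

```text
pos [ 0.4781 -0.3786  0.0224] t 22.025 F [0.4 0.6 0.6] gap 0.0427
shift mm [1.  0.1 2.4] turn deg [-0.24  0.14  0.05]
```

Request:
{"api": "carry_out", "payload": {"commands": [[[0.001, 0, 0.001], [0.2, 0.1, 0], 0.6], [[0, 0, 0], [0, 0, 0], 0.7], [[0, 0, 0], [0, 0, 0], 0.8], [[0, 0, 0], [0, 0, 0], 0.9], [[0, 0, 0], [0, 0, 0], 1.0], [[0, 0, 0], [0, 0, 0], 1.0], [[0, 0, 0], [0, 0, 0], 1.0]], "force": 60}}

```text
time_s: 22.9
ee_pos: [0.4773, -0.3789, 0.0222]
tool_rot: [0.001, -0.0, 1.0, -0.004]
force: [-1.1, -0.0, -0.3]
finger_gap: 0.011
```

```bash
python3 -c "
from h import *
t=r.camera('top');crop('top',t,360,200,480,310,5,'pics/x2.png',gain=1.8)
to(.4771,-.3785,.1)"
```

```text
pos [ 0.4773 -0.3789  0.0222] t 22.95 F [-0.8 -0.4  0.7] gap 0.0113
shift mm [  0.1  -0.3 -77.8] turn deg [-0.49  0.07  0.06]
```

View pics/x2.png

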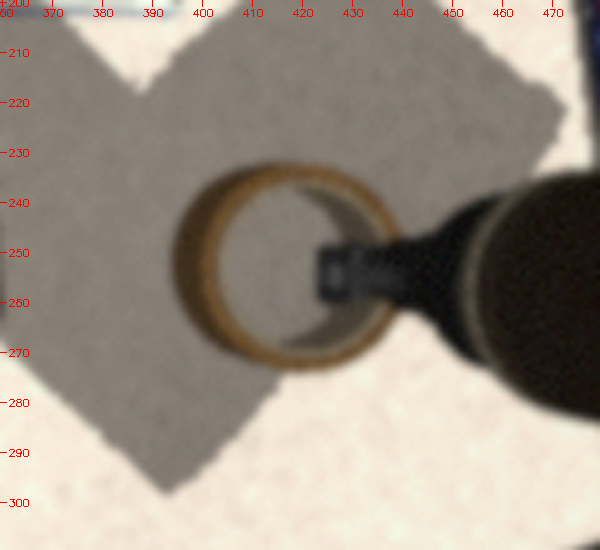

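Request:
{"api": "carry_out", "payload": {"commands": [[[0, 0, -0.005], [0, 0, 0], 1], [[0, 0, -0.01], [0, 0, 0], 1], [[0, 0, 0], [0, 0, 0], 1]]}}

```text
time_s: 23.32
ee_pos: [0.4774, -0.3788, 0.0383]
tool_rot: [0.001, -0.0, 1.0, -0.004]
force: [-0.3, -0.2, -2.0]
finger_gap: 0.011
```

```bash
python3 -c "
from h import *
s=r.camera('side');crop('side',s,260,50,370,180,5,'pics/y.png',gain=1.5)
to(.4771,-.3785,.17)"
```

```text
pos [ 0.4772 -0.3786  0.0379] t 23.375 F [-0.   0.1 -1.6] gap 0.0112
shift mm [  -0.1   -1.  -132.1] turn deg [-0.48  0.05  0.05]
```

View pics/y.png

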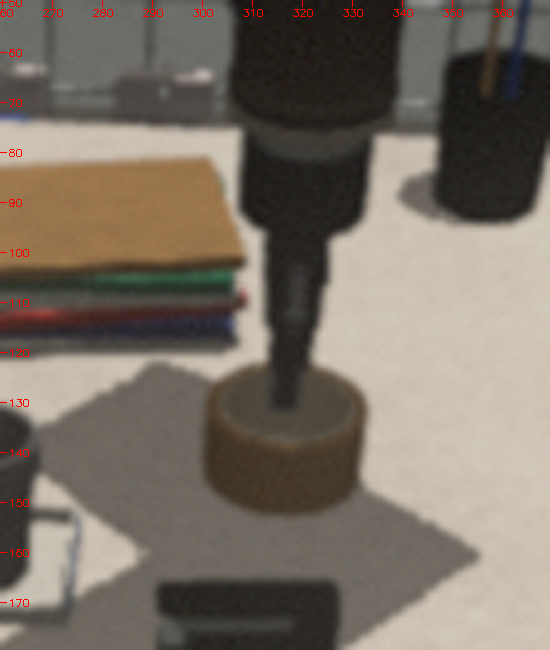

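The roll hangs level (ellipse centre at 316,132). Now lift and carry.

Request:
{"api": "carry_out", "payload": {"commands": [[[0, 0, -0.02], [0, 0, 0], 1], [[0, 0, -0.03], [0, 0, 0], 1], [[0, 0, -0.03], [0, 0, 0], 1], [[0, 0, -0.03], [0, 0, 0], 1], [[0, 0, -0.01], [0, 0, 0], 1], [[0, 0, 0], [0, 0, 0], 1], [[-0.012, 0.03, 0], [0, 0, 0], 1], [[-0.015, 0.04, 0], [0, 0, 0], 1], [[-0.015, 0.04, 0], [0, 0, 0], 1], [[-0.015, 0.04, 0], [0, 0, 0], 1], [[-0.015, 0.04, 0], [0, 0, 0], 1], [[-0.015, 0.04, 0], [0, 0, 0], 1], [[0, 0, 0], [0, 0, 0], 1]]}}

```text
time_s: 25.0
ee_pos: [0.5612, -0.1387, 0.1477]
tool_rot: [-0.006, 0.001, 1.0, -0.001]
force: [-1.1, -0.8, -3.1]
finger_gap: 0.0109
```

```bash
python3 -c "
from h import *
to(.6525,.2012,.17)"
```

```text
pos [ 0.5612 -0.1387  0.1477] t 25.0 F [-1.1 -0.8 -3.1] gap 0.0109
shift mm [-90.5 340.  -24. ] turn deg [-0.1  -0.68 -0.08]
```

Request:
{"api": "carry_out", "payload": {"commands": [[[0, 0, -0.02], [0.4, -0.7, 0], 1], [[-0.006, 0.03, -0.004], [0, 0, 0], 1], [[-0.01, 0.04, 0], [0, 0, 0], 1], [[-0.01, 0.04, 0], [0, 0, 0], 1], [[-0.01, 0.04, 0], [0, 0, 0], 1], [[-0.01, 0.04, 0], [0, 0, 0], 1], [[0, 0, 0], [0, 0, 0], 1]]}}

```text
time_s: 25.88
ee_pos: [0.6091, 0.0498, 0.1748]
tool_rot: [0.002, 0.005, 1.0, -0.005]
force: [-0.1, -0.7, -1.9]
finger_gap: 0.0111
```

```bash
python3 -c "
from h import *
to(.6525,.2012,.17)"
```

```text
pos [0.6091 0.0498 0.1748] t 25.875 F [-0.1 -0.7 -1.9] gap 0.0111
shift mm [-41.9 151.9   3.4] turn deg [-0.6   0.27 -0.56]
```

Request:
{"api": "carry_out", "payload": {"commands": [[[-0.012, 0.04, 0], [0, 0.2, -0.5], 1], [[-0.012, 0.04, 0], [0, 0, 0], 1], [[-0.012, 0.04, 0], [0, 0, 0], 1], [[-0.006, 0.026, 0], [0, 0, 0], 1], [[0, 0, 0], [0, 0, 0], 1]]}}

```text
time_s: 26.5
ee_pos: [0.6537, 0.192, 0.1764]
tool_rot: [0.002, 0.004, 1.0, -0.006]
force: [-0.1, 0.7, -2.8]
finger_gap: 0.0111
```

```bash
python3 -c "
from h import *
to(.6525,.2012,.1)"
```

```text
pos [0.6537 0.192  0.1764] t 26.5 F [-0.1  0.7 -2.8] gap 0.0111
shift mm [ 1.5 10.1 76.3] turn deg [-0.7   0.19 -0.43]
```

Request:
{"api": "carry_out", "payload": {"commands": [[[0.002, 0.009, 0.01], [-0.2, 0.2, -0.4], 1], [[0, 0, 0.02], [0, 0, 0], 1], [[0, 0, 0.02], [0, 0, 0], 1], [[0, 0, 0.02], [0, 0, 0], 1], [[0, 0, 0], [0, 0, 0], 1]]}}

```text
time_s: 27.12
ee_pos: [0.6497, 0.1957, 0.1027]
tool_rot: [-0.002, 0.002, 1.0, -0.005]
force: [-0.1, 1.1, -1.4]
finger_gap: 0.0112
```

```bash
python3 -c "
from h import *
s=r.camera('side');crop('side',s,125,200,285,350,4,'pics/z.png',gain=1.3)
to(.6525,.2012,.04)"
```

```text
pos [0.6504 0.1959 0.1038] t 27.175 F [ 0.  -0.8 -1.8] gap 0.0114
shift mm [-2.2  5.9 63.7] turn deg [-0.53 -0.11 -0.21]
```

View pics/z.png

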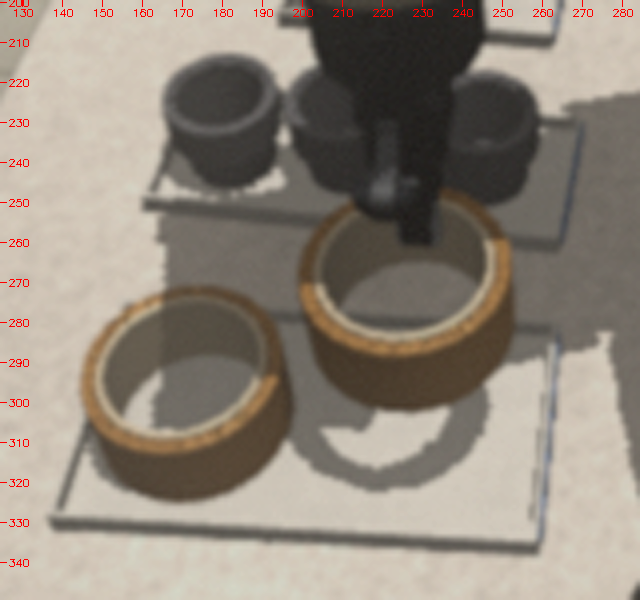

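Request:
{"api": "carry_out", "payload": {"commands": [[[-0.002, 0.005, 0.015], [0, 0, -0.2], 1], [[0, 0, 0.02], [0, 0, 0], 1], [[0, 0, 0.015], [0, 0, 0], 1], [[0, 0, 0], [0, 0, 0], 1]]}}

```text
time_s: 27.68
ee_pos: [0.653, 0.2005, 0.0513]
tool_rot: [-0.0, 0.0, 1.0, -0.004]
force: [-0.5, -0.2, -1.5]
finger_gap: 0.0114
```

```bash
python3 -c "
from h import *
to(.6525,.2012,.026)"
```

```text
pos [0.653  0.2005 0.0513] t 27.675 F [-0.5 -0.2 -1.5] gap 0.0114
shift mm [ 0.4  0.9 25.3] turn deg [-0.51 -0.04 -0.01]
```

Request:
{"api": "carry_out", "payload": {"commands": [[[0, 0.001, 0.008], [0, 0, 0], 1], [[0, 0, 0.007], [0, 0, 0], 1], [[0, 0, 0.004], [0, 0, 0], 1], [[0, 0, 0], [0, 0, 0], 1]]}}

```text
time_s: 28.18
ee_pos: [0.6535, 0.2016, 0.0316]
tool_rot: [0.0, 0.0, 1.0, -0.004]
force: [-0.0, 0.7, -1.4]
finger_gap: 0.0106
```

```bash
python3 -c "
from h import *
to(.6525,.2012,.0252)"
```

```text
pos [0.6535 0.2016 0.0316] t 28.175 F [-0.   0.7 -1.4] gap 0.0106
shift mm [ 1.  -0.3  6.4] turn deg [-0.5   0.01 -0.01]
```

Request:
{"api": "carry_out", "payload": {"commands": [[[0.001, 0, 0.003], [0, 0, 0], 1], [[0, 0, 0.002], [0, 0, 0], 1], [[0, 0, 0], [0, 0, 0], 1]]}}

```text
time_s: 28.55
ee_pos: [0.6527, 0.2016, 0.0268]
tool_rot: [0.0, 0.0, 1.0, -0.004]
force: [0.5, -0.2, -2.3]
finger_gap: 0.011
```

Request:
{"api": "carry_out", "payload": {"commands": [[[0, 0, 0.0015], [0, 0, 0], 1], [[0, 0, 0], [0, 0, 0], 1]]}}

```text
time_s: 28.8
ee_pos: [0.6529, 0.2016, 0.0255]
tool_rot: [0.001, 0.0, 1.0, -0.004]
force: [-0.2, -0.9, -1.4]
finger_gap: 0.0116
```

Request:
{"api": "carry_out", "payload": {"commands": [[[0, 0, 0.0015], [0, 0, 0], 1], [[0, 0, 0], [0, 0, 0], 1]]}}

```text
time_s: 29.05
ee_pos: [0.6532, 0.2017, 0.0254]
tool_rot: [0.001, 0.0, 1.0, -0.004]
force: [0.1, 1.3, -2.8]
finger_gap: 0.0108
```

```bash
python3 -c "
from h import *
s=r.camera('side');crop('side',s,125,200,285,350,4,'pics/z2.png',gain=1.3)
to(.6525,.2012,.0252)"
```

```text
pos [0.6533 0.2017 0.0254] t 29.1 F [-1.  -1.6  0.3] gap 0.011
shift mm [ 0.8 -0.5  0.2] turn deg [-0.46  0.13 -0.01]
```

View pics/z2.png

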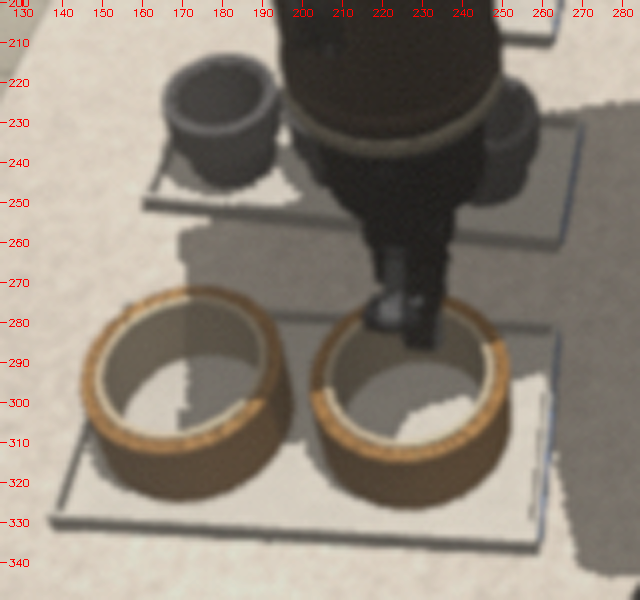

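The roll is on the tray floor (base at row 327, next to the stock's 324), between the lips. Releasing.

Request:
{"api": "carry_out", "payload": {"commands": [[[0, 0, 0], [0, 0, 0], 0.8], [[0, 0, 0], [0, 0, 0], 0.65], [[0, 0, 0], [0, 0, 0], 0.55], [[0, 0, 0], [0, 0, 0], 0.55], [[0, 0, -0.015], [0, 0, 0], 0.55], [[0, 0, -0.03], [0, 0, 0], 0.55], [[0, 0, -0.03], [-0.4, 0, 0], 0.55], [[0, 0, -0.03], [0, 0, 0], 0.55], [[0, 0, -0.03], [0, 0, 0], 0.55], [[0, 0, -0.02], [0, 0, 0], 0.55], [[0, 0, 0], [0, 0, 0], 0.55]]}}

```text
time_s: 30.48
ee_pos: [0.6536, 0.2027, 0.1915]
tool_rot: [0.003, 0.0, 1.0, 0.0]
force: [0.0, 0.3, -0.4]
finger_gap: 0.0385
```

```bash
python3 -c "
from h import *
s=r.camera('side');cv2.imwrite('pics/aa.png',s[:,:,::-1])
to(.488,.1586,.19)"
```

```text
pos [0.6532 0.2026 0.1905] t 30.525 F [-0.4  0.6  0.7] gap 0.0387
shift mm [165.2 -44.   -0.4] turn deg [-0.    0.29 -0.01]
```

View pics/aa.png

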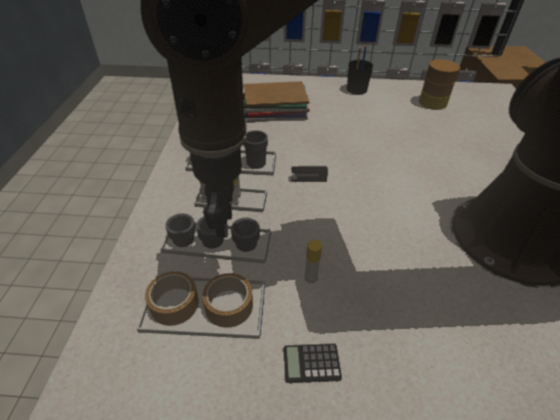

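Request:
{"api": "carry_out", "payload": {"commands": [[[0.03, -0.008, 0], [0, 0.3, 0], 0.2], [[0.04, -0.01, 0], [0, 0, 0], 0.2], [[0.04, -0.01, 0], [0, 0, 0], 0.2], [[0.035, -0.01, 0], [0, 0, 0], 0.2], [[0.015, -0.005, 0], [0, 0, 0], 0.2], [[0, 0, 0], [0, 0, 0], 0.2]]}}

```text
time_s: 31.28
ee_pos: [0.4848, 0.1573, 0.1855]
tool_rot: [-0.004, 0.0, 1.0, -0.001]
force: [0.7, -0.6, 0.3]
finger_gap: 0.0689
```

```bash
python3 -c "
from h import *
to(.488,.1586,.13)"
```

```text
pos [0.4848 0.1573 0.1855] t 31.275 F [ 0.7 -0.6  0.3] gap 0.0689
shift mm [-3.7  1.4 55.5] turn deg [-0.11 -0.45 -0.01]
```

Request:
{"api": "carry_out", "payload": {"commands": [[[-0.003, 0.001, 0], [0, -0.4, 0], 0.2], [[0, 0, 0.02], [0, 0, 0], 0.2], [[0, 0, 0.02], [0, 0, 0], 0.2], [[0, 0, 0.01], [0, 0, 0], 0.2], [[0, 0, 0], [0, 0, 0], 0.2]]}}

```text
time_s: 31.9
ee_pos: [0.4925, 0.1597, 0.1334]
tool_rot: [0.001, 0.0, 1.0, -0.001]
force: [-0.0, 0.2, 0.6]
finger_gap: 0.0683
```

```bash
python3 -c "
from h import *
s=r.camera('side');crop('side',s,260,150,380,300,4,'pics/ab.png',gain=1.3)
to(.488,.1586,.06)"
```

```text
pos [0.4928 0.1597 0.1338] t 31.95 F [0.2 0.  0. ] gap 0.0682
shift mm [ 5.  -1.1 73.8] turn deg [-0.07  0.18 -0.01]
```

View pics/ab.png

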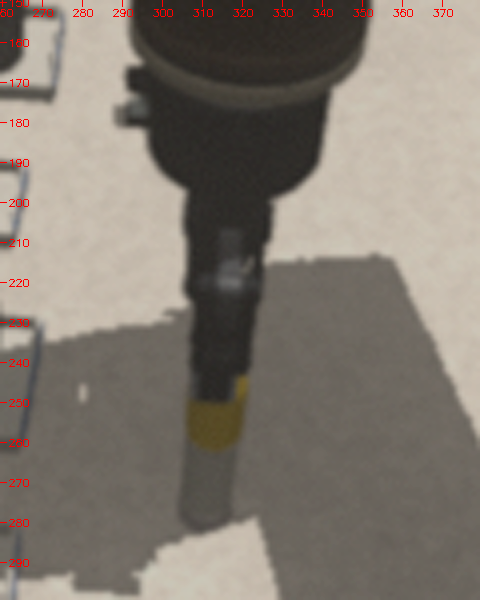

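Request:
{"api": "carry_out", "payload": {"commands": [[[0.005, -0.001, 0.005], [0, 0.2, 0], 0.2], [[0, 0, 0.015], [0, 0, 0], 0.2], [[0, 0, 0.015], [0, 0, 0], 0.2], [[0, 0, 0], [0, 0, 0], 0.2]]}}

```text
time_s: 32.45
ee_pos: [0.4881, 0.1588, 0.0973]
tool_rot: [0.001, 0.0, 1.0, -0.0]
force: [-0.8, 0.4, 0.5]
finger_gap: 0.0681
```

```bash
python3 -c "
from h import *
to(.488,.1586,.06)"
```

```text
pos [0.4881 0.1588 0.0973] t 32.45 F [-0.8  0.4  0.5] gap 0.0681
shift mm [ 0.2 -0.2 37.3] turn deg [-0.05  0.06 -0.01]
```

Request:
{"api": "carry_out", "payload": {"commands": [[[0, 0, 0.012], [0, 0, 0], 0.2], [[0, 0, 0.012], [0, 0, 0], 0.2], [[0, 0, 0.01], [0, 0, 0], 0.2], [[0, 0, 0], [0, 0, 0], 0.2]]}}

```text
time_s: 32.95
ee_pos: [0.4882, 0.1588, 0.0607]
tool_rot: [0.0, 0.0, 1.0, -0.0]
force: [0.2, 0.0, -1.0]
finger_gap: 0.0682
```

```bash
python3 -c "
from h import *
to(.488,.1586,.06)"
```

```text
pos [0.4882 0.1588 0.0607] t 32.95 F [ 0.2  0.  -1. ] gap 0.0682
shift mm [ 0.2 -0.2  0.7] turn deg [-0.05  0.04 -0.01]
```

Request:
{"api": "carry_out", "payload": {"commands": [[[0, 0, 0], [0, 0, 0], 0.35], [[0, 0, 0], [0, 0, 0], 0.5], [[0, 0, 0], [0, 0, 0], 0.56], [[0, 0, 0], [0, 0, 0], 0.6], [[0, 0, 0], [0, 0, 0], 0.64], [[0, 0, 0], [0, 0, 0], 0.7], [[0, 0, 0], [0, 0, 0], 0.85], [[0, 0, 0], [0, 0, 0], 0.85], [[0, 0, 0], [0, 0, 0], 0.85]], "force": 35}}

```text
time_s: 34.08
ee_pos: [0.4889, 0.159, 0.0617]
tool_rot: [0.001, 0.0, 1.0, -0.0]
force: [-1.2, -0.4, 1.7]
finger_gap: 0.0292
```

Request:
{"api": "carry_out", "payload": {"commands": [[[0, 0, -0.005], [0, 0, 0], 0.85], [[0, 0, -0.01], [0, 0, 0], 0.85], [[0, 0, 0], [0, 0, 0], 0.85]]}}

```text
time_s: 34.45
ee_pos: [0.4889, 0.159, 0.0779]
tool_rot: [0.001, 0.0, 1.0, -0.0]
force: [0.4, -0.3, -0.5]
finger_gap: 0.0292
```

```bash
python3 -c "
from h import *
s=r.camera('side');crop('side',s,260,150,380,300,4,'pics/ac.png',gain=1.5)
to(.488,.1586,.2)"
```

```text
pos [0.4887 0.1589 0.0775] t 34.5 F [ 0.5 -0.1 -0.5] gap 0.0291
shift mm [   0.4   -0.4 -122.5] turn deg [-0.03  0.11 -0.02]
```

View pics/ac.png

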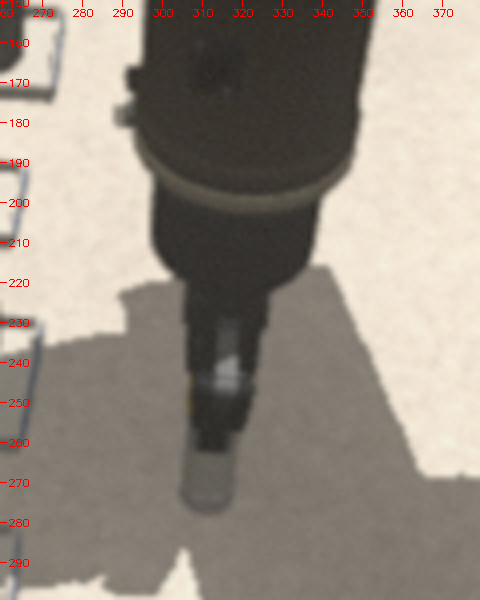

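Request:
{"api": "carry_out", "payload": {"commands": [[[0, 0, -0.03], [0, 0, 0], 0.85], [[0, 0, -0.03], [0, 0, 0], 0.85], [[0, 0, -0.03], [0, 0, 0], 0.85], [[0, 0, -0.03], [0, 0, 0], 0.85], [[-0.02, -0.03, 0], [0, 0, 0], 0.85], [[-0.03, -0.045, 0], [0, 0, 0], 0.85], [[-0.03, -0.045, 0], [0, 0, 0], 0.85], [[-0.03, -0.045, 0], [0, 0, 0], 0.85], [[-0.025, -0.04, 0], [0, 0, 0], 0.85], [[-0.013, -0.02, 0], [0, 0, 0], 0.85], [[0, 0, 0], [0, 0, 0], 0.85]]}}

```text
time_s: 35.88
ee_pos: [0.64, -0.0732, 0.201]
tool_rot: [0.001, -0.001, 1.0, -0.0]
force: [0.8, -0.3, -1.0]
finger_gap: 0.0295
```

```bash
python3 -c "
from h import *
to(.6445,-.0747,.13)"
```

```text
pos [ 0.64   -0.0732  0.201 ] t 35.875 F [ 0.8 -0.3 -1. ] gap 0.0295
shift mm [-4.4 -1.4 71. ] turn deg [-0.04  0.1   0.09]
```

Request:
{"api": "carry_out", "payload": {"commands": [[[-0.003, -0.001, 0.01], [0, 0, 0], 0.85], [[0, 0, 0.02], [0, 0, 0], 0.85], [[0, 0, 0.02], [0, 0, 0], 0.85], [[0, 0, 0.02], [0, 0, 0], 0.85], [[0, 0, 0], [0, 0, 0], 0.85]]}}

```text
time_s: 36.5
ee_pos: [0.6404, -0.0698, 0.1266]
tool_rot: [-0.001, -0.003, 1.0, 0.0]
force: [0.6, -0.0, -0.3]
finger_gap: 0.0293
```

```bash
python3 -c "
from h import *
s=r.camera('side');crop('side',s,180,100,300,225,5,'pics/ad.png',gain=1.5)
to(.6445,-.0747,.08)"
```

```text
pos [ 0.6411 -0.0699  0.1276] t 36.55 F [-0.1  0.1 -0.6] gap 0.0293
shift mm [-3.4 -4.8 47.6] turn deg [0.01 0.01 0.29]
```

View pics/ad.png

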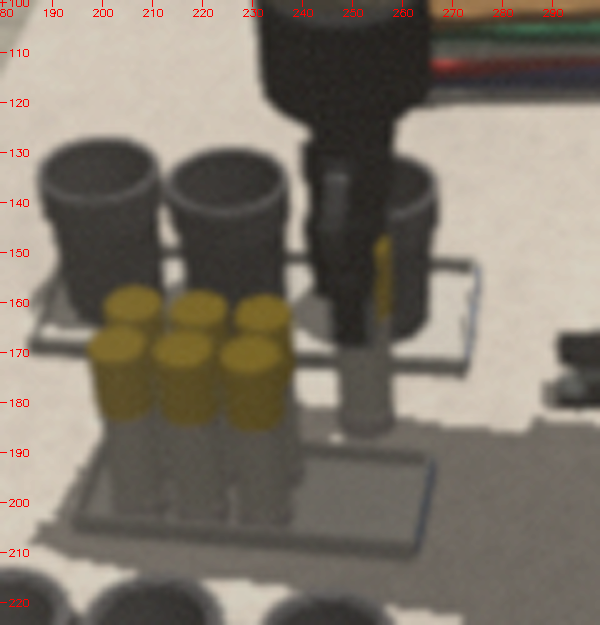

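Request:
{"api": "carry_out", "payload": {"commands": [[[-0.003, -0.005, 0.01], [0, 0, 0.3], 0.85], [[0, 0, 0.015], [0, 0, 0], 0.85], [[0, 0, 0.015], [0, 0, 0], 0.85], [[0, 0, 0], [0, 0, 0], 0.85]]}}

```text
time_s: 37.05
ee_pos: [0.645, -0.0749, 0.0862]
tool_rot: [0.001, 0.0, 1.0, -0.0]
force: [-0.1, -0.0, -0.6]
finger_gap: 0.0292
```

```bash
python3 -c "
from h import *
to(.644,-.0747,.0655)"
```

```text
pos [ 0.645  -0.0749  0.0862] t 37.05 F [-0.1 -0.  -0.6] gap 0.0292
shift mm [ 1.   0.2 20.6] turn deg [-0.01  0.12 -0.01]
```

Request:
{"api": "carry_out", "payload": {"commands": [[[0.001, 0, 0.006], [0, 0, 0], 0.85], [[0, 0, 0.006], [0, 0, 0], 0.85], [[0, 0, 0.004], [0, 0, 0], 0.85], [[0, 0, 0], [0, 0, 0], 0.85]]}}

```text
time_s: 37.55
ee_pos: [0.6442, -0.075, 0.0694]
tool_rot: [0.001, 0.0, 1.0, -0.0]
force: [0.5, -0.1, 0.4]
finger_gap: 0.0289
```

Request:
{"api": "carry_out", "payload": {"commands": [[[0, 0, 0.002], [0, 0, 0], 0.85], [[0, 0, 0], [0, 0, 0], 0.85]]}}

```text
time_s: 37.8
ee_pos: [0.6445, -0.075, 0.0677]
tool_rot: [0.002, 0.0, 1.0, -0.0]
force: [-0.1, -1.1, -0.1]
finger_gap: 0.0294
```

```bash
python3 -c "
from h import *
to(.644,-.0747,.0647)"
```

```text
pos [ 0.6445 -0.075   0.0677] t 37.8 F [-0.1 -1.1 -0.1] gap 0.0294
shift mm [0.5 0.3 3. ] turn deg [-0.02  0.18 -0.01]
```

Request:
{"api": "carry_out", "payload": {"commands": [[[0, 0, 0.0015], [0, 0.2, 0], 0.85], [[0, 0, 0.0015], [0, 0, 0], 0.85], [[0, 0, 0], [0, 0, 0], 0.85]]}}

```text
time_s: 38.17
ee_pos: [0.6448, -0.075, 0.0648]
tool_rot: [0.0, 0.0, 1.0, -0.0]
force: [-0.6, -0.0, -0.8]
finger_gap: 0.0293
```

Request:
{"api": "carry_out", "payload": {"commands": [[[0, 0, 0.0012], [0, 0, 0], 0.85], [[0, 0, 0], [0, 0, 0], 0.85]]}}

```text
time_s: 38.42
ee_pos: [0.6456, -0.0751, 0.065]
tool_rot: [0.001, 0.0, 1.0, -0.0]
force: [-0.5, -0.7, -1.0]
finger_gap: 0.0291
```

```bash
python3 -c "
from h import *
s=r.camera('side');crop('side',s,180,100,300,225,5,'pics/ae.png',gain=1.8)
to(.644,-.0747,.0647)"
```

```text
pos [ 0.6457 -0.0751  0.0649] t 38.475 F [-1.1 -0.4 -0.8] gap 0.0293
shift mm [1.7 0.4 0.2] turn deg [-0.04  0.11 -0.01]
```

View pics/ae.png

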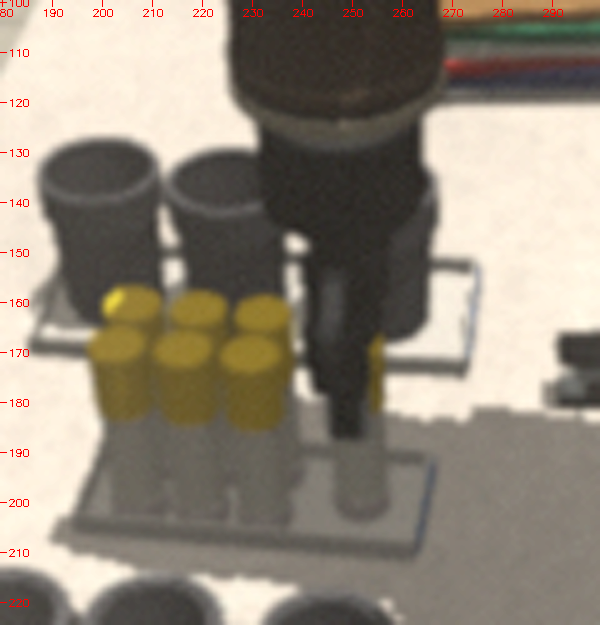

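Request:
{"api": "carry_out", "payload": {"commands": [[[0, 0, 0], [0, 0, 0], 0.6], [[0, 0, 0], [0, 0, 0], 0.45], [[0, 0, 0], [0, 0, 0], 0.3], [[0, 0, 0], [0, 0, 0], 0.3], [[0, 0, -0.01], [0, 0, 0], 0.3], [[0, 0, -0.02], [0, 0, 0], 0.3], [[0, 0, -0.03], [0, 0, 0], 0.3], [[0, 0, -0.03], [0, 0, 0], 0.3], [[0, 0, -0.03], [0, 0, 0], 0.3], [[0, 0, -0.03], [0, 0, 0], 0.3], [[0, 0, 0], [0, 0, 0], 0.3]]}}

```text
time_s: 39.85
ee_pos: [0.6454, -0.075, 0.2233]
tool_rot: [0.002, 0.0, 1.0, -0.0]
force: [-0.7, -1.0, -0.2]
finger_gap: 0.06
```

Request:
{"api": "carry_out", "payload": {"commands": [[[0.04, 0, -0.01], [0, 0, 0], 0.3], [[0.05, 0, 0], [0, 0, 0], 0.3], [[0.05, 0, 0], [0, 0, 0], 0.3], [[0.03, 0, 0], [0, 0, 0], 0.3], [[0, 0.05, 0], [0, 0, 0], 0.3], [[0, 0.05, 0], [0, 0, 0], 0.3], [[0, 0.05, 0], [0, 0, 0], 0.3], [[0, 0.05, 0], [0, 0, 0], 0.3], [[0, 0.05, 0], [0, 0, 0], 0.3], [[0, 0.05, 0], [0, 0, 0], 0.3], [[0, 0.05, 0], [0, 0, 0], 0.3], [[0, 0.05, 0], [0, 0, 0], 0.3], [[0, 0.05, 0], [0, 0, 0], 0.3], [[0, 0.05, 0], [0, 0, 0], 0.3], [[0, 0, 0], [0, 0, 0], 0.3], [[0, 0, 0], [0, 0, 0], 0.3]]}}

```text
time_s: 41.85
ee_pos: [0.4656, 0.4392, 0.2279]
tool_rot: [-0.0, 0.002, 1.0, -0.002]
force: [-0.6, -0.4, 0.7]
finger_gap: 0.0598
```

```bash
python3 -c "
from h import *
s=r.camera('side');cv2.imwrite('pics/fs.png',s[:,:,::-1])
t=r.camera('top');cv2.imwrite('pics/ft.png',t[:,:,::-1])
crop('top',t,140,85,410,285,2.9,'pics/ftc.png',gain=1.3)
to(.644,-.0747,.0647)"
```

```text
pos [0.466  0.4388 0.2283] t 41.95 F [ 0.4  0.2 -0.5] gap 0.06
shift mm [-180.2 -512.2  165.2] turn deg [-0.19 -0.03 -0.24]
```

View pics/fs.png

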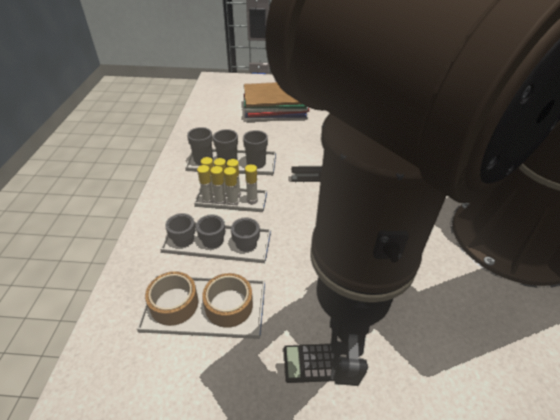

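View pics/ft.png

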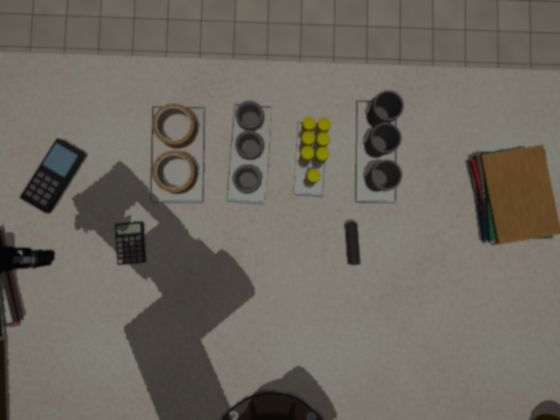

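All four are in their front places: tape (174,172), dish (247,179), glue (313,175) and pot (382,176). The stapler (352,243) and calculator (130,243) haven't moved. I'll do a quick numeric check, then hand in.

```bash
python3 -c "
from h import *
for n,p,q in [('tape',(174,172,.051),(.6525,.2447)),('dish',(247,179.5,.059),(.6388,.0735)),('glue',(313.5,175.5,.113),(.6445,-.0747)),('pot',(382.5,176,.095),(.6497,-.2368))]: print(n,unp('top',*p)[:2],'place',q)
r.close_job()"
```

```text
tape [0.6512 0.2419] place (0.6525, 0.2447)
dish [0.6371 0.0722] place (0.6388, 0.0735)
glue [ 0.6421 -0.075 ] place (0.6445, -0.0747)
pot [ 0.6479 -0.2306] place (0.6497, -0.2368)
the job is handed in; nothing more can be done
```

All four articles are back in the empty front places of their trays, and I handed the job in at about 42 s of the 118 s allowed. I lifted the clip dish straight out of the pot and placed it first. The pen pot, tape roll and glue stick followed. I lowered each one until it stopped at the floor height I expected, then let go.

- **Final pictures:** The glue stick and pen pot stand upright, the clip dish is mouth up and the tape roll lies flat. The stapler and calculator have not moved, and the arm is clear of everything.
- **Positions:** In the last top view the articles lie within about 3 mm of the middle of their places. The pot reads about 6 mm off to one side, although the tool released it within about 3 mm. I read its position only roughly by eye, and it still has room on every side.
- **Weak check:** The force readings at touchdown were noisy (about 1 N) and did not clearly show contact. I judged touchdown from the height no longer falling and from the pictures.

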